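# Fit the missing foot to an upturned espresso machine chassis

## Task

The espresso machine's chassis lies upside down and one of its four plug-in feet is still missing. Take the spare foot from the wooden parts block, feel for the blind hole of the empty corner socket, start the foot in it and let go so that it stands there by itself; then press it straight down from above, without gripping it, until its shoulder is fully home on the socket. Disturb nothing that stands in the parts block or lies on or in front of the chassis, and do not knock the three fitted feet.

Things in the scene. Friction and masses are not known exactly. Their poses are not given: they have to be found in the camera images.
- foot: Spare aluminium foot: body 40 mm dia, 50 mm tall; on top a rubber tip 34 mm dia, 10 mm; below the body's flat shoulder a square-ended spigot 24 mm dia, 32 mm long. Origin on the axis in the shoulder plane, z away from the spigot (tip top z = 60, spigot end z = -32 mm). Starts upright, spigot down in one of the block's holes, shoulder on the block's top. 0.17 to 0.35 kg.
- block: Fixed wooden parts block, 215 mm (x) by 74 mm (y) by 40 mm high, three loose holes of 28 mm dia in a row at x = -70, 0, 70 mm. Origin: centre of its underside, on the bench. The foot stands in one hole, a brush (30 mm across) and a box spanner (27 mm across) in the others: room for fingers is along the block's y.
- chassis: Fixed upturned steel pan, 192 mm (x) by 232 mm (y), top 44 mm above the bench, with a lower overhang at +x. Origin: centre of its underside. In each corner a cast block, 50 mm square, top at 56 mm; three carry feet. The fourth has a blind hole, sharp-edged, 25.6 mm dia. A rubber cup in it, 11 mm below the mouth, carries the foot's weight; about 10 N drives it down, no springback, till the foot's shoulder rests on the block.
- corner0 (a point): Nominal centre of a corner block's top, at (-65, 85, 56) mm in the chassis frame. Each block was fitted by hand: it and its hole lie up to 4 mm off this point along x and along y, which is not measured.
- corner1 (a point): The same for the corner at (-65, -85, 56) mm.
- corner2 (a point): The same for the corner at (65, 85, 56) mm.
- corner3 (a point): The same for the corner at (65, -85, 56) mm.
- fitted_a: A corner block with its foot fitted, fixed. Origin on the foot's axis at bench level; the foot is 40 mm in diameter, its top 116 mm above the bench. Its corner changes from run to run; the empty corner is the one with no fitted foot.
- fitted_b: Another corner block with its fitted foot, the same.
- fitted_c: The third corner block with its fitted foot, the same.
- brush: Black cleaning brush with white bristles standing in the parts block, 113 mm tall, origin at its lower end; leave it standing.
- spanner: Steel box spanner standing in the parts block, 92 mm tall, origin at its lower end; leave it standing.
- screen: Steel shower screen, a disc 57 mm in diameter and 7 mm thick, lying in the middle of the pan; origin under its centre; leave it.
- hexset: Folding hex key set, 26 by 95 by 18 mm, lying on the bench in front of the chassis; origin under its centre; leave it.

How it is judged (in metres and radians):
On the way, in this order (a step that is already met when the one before it is completed fails the run):
1. the foot stands by itself in the empty corner's hole, started at least 7 mm deep but not home, upright, untouched by the robot (height (world z) of foot between 0.062 and 0.081 m and angle between foot's own z axis and vertical below 0.14 rad and (horizontal distance between foot and corner0 below 0.008 m or horizontal distance between foot and corner1 below 0.008 m or horizontal distance between foot and corner2 below 0.008 m or horizontal distance between foot and corner3 below 0.008 m) and contact force between each of the fingers, the arm and foot below 0.05 N and linear speed of foot below 0.02 m/s), for 0.2 s.
2. the foot is pressed home, its shoulder within 2 mm of the socket's top (height (world z) of foot below 0.058 m and angle between foot's own z axis and vertical below 0.05 rad), for 0.1 s.
At the end, for the whole second after the job is handed in: The foot is at rest in the empty corner's socket, upright within 3 degrees, its shoulder within 2 mm of the socket's top (56 mm above the bench) (all of step 2 and height (world z) of foot above 0.052 m and linear speed of foot below 0.01 m/s and (horizontal distance between foot and corner0 below 0.008 m or horizontal distance between foot and corner1 below 0.008 m or horizontal distance between foot and corner2 below 0.008 m or horizontal distance between foot and corner3 below 0.008 m)); the robot touches nothing.
It fails at once if the brush or the box spanner is moved by more than 20 mm or tipped (distance of any of brush, spanner from where it was at the start of the episode above 0.02 m or angle between any of brush, spanner's own z axis and vertical above 0.4 rad).
It fails at once if the shower screen or the hex key set is moved by more than 20 mm (distance of any of screen, hexset from where it was at the start of the episode above 0.02 m).
It fails at once if a fitted foot is knocked with more than 20 N (contact force between any of fitted_a, fitted_b, fitted_c and anything else above 20 N).
It fails at once if in the socket, the foot is driven through its last 6 mm in the grip, the fingers holding it round its sides, instead of being pressed from above ((horizontal distance between foot and corner0 below 0.008 m or horizontal distance between foot and corner1 below 0.008 m or horizontal distance between foot and corner2 below 0.008 m or horizontal distance between foot and corner3 below 0.008 m) and height (world z) of foot below 0.062 m and contact force between the fingers and foot above 0.5 N and z of the grasp point in the frame of foot below 0.055 m).
It also fails if it takes over 64 s, if anything falls off the work surface, if the arm or the gripper's body presses on something with over 40 N, if the wrist force passes 120 N, or if a joint passes its speed limit or range.

## Robot

A 7-joint arm with a two-finger parallel gripper is mounted at the origin on the work surface. World frame = base frame: x ahead of the robot, y to its left, z up, the work surface at z = 0. Lengths are in mm, angles in rad, forces in N, time in s.
With the tool pointing down it reaches from about 425 to 950 mm from the base axis. Payload 4.7 kg.
Tool frame: the origin (TCP) lies at the very end of the fingers, on their centre line; the grasp point (between the pads) lies 19 mm behind it; z points along the fingers, y is the line along which they close (so a half turn about z gives the same grasp; the last joint's range is limited). The gripper opens to 87 mm and grips with 3 to 60 N. Pads are 19 mm wide; open, the fingers measure 117 mm over their backs; the gripper's body (75 mm by 190 mm) begins 51 mm behind the grasp point.
Start: joints at [1.154, 0.469, -0.049, 1.532, 0.024, 1.141, -0.082], TCP at [255.302, -624.878, 191.573] pointing down, gripper open.
Joint ranges: [-2.59, 2.59], [-0.33, 1.99], [-1.39, 1.29], [0.1, 2.45], [-1.04, 4.18], [0.21, 1.99], [-2.66, 2.66]. Speed limits (rad/s): [2.57, 2.57, 3.14, 3.14, 3.14, 3.14, 3.14].

## Interface

Orientations are given as a rotation vector (axis times angle).
In Python, from station import env gives the robot as it stands. The module is installed in compiled form; this text tells all that it offers.
- The arm moves only by the shell command python3 -m handwheel 'ROWS'. ROWS is JSON, a list of rows, each an object of numbers: "x", "y", "z": the shift along the tool's x, y, z normalised to -1 to 1, where 1 is 50 mm; "wx", "wy", "wz": the turn, a rotation vector about the tool's x, y, z normalised to -1 to 1, where 1 is 5 degrees; "grip": the opening in per cent of the stroke, from 0 (shut) to 100 (fully open). In form: [{"x": .., "y": .., "z": .., "wx": .., "wy": .., "wz": .., "grip": ..}, ...]. A call has 1 to 8 rows; each row shifts and turns the commanded pose from where the row before left it, along the tool's axes as they then stand; what a row does not reach is not made up. A row lasts 1/10 s, in which the tool goes at most 50 mm and 8.59 degrees, less where a joint would pass 70% of its speed; a pose out of reach is approached as far as the arm can. A call with a number of a shift or a turn outside -1 to 1 is refused whole. A call with a gripper value outside its range is refused whole. The fingers move at their own pace and stop on an object; the grip force is fixed at half the most. Time passes only in rows, so rows that do not move let the fingers close. It gives the time, the measured TCP pose, the force, the opening and the grip force at its end, in the units of the state.
- env.sense(): the state, without advancing time (a new reading comes with each control period).
- env.capture(name): name is "scene" or "top"; returns a dict with "image" (400x640x3 uint8, blue, green, red), "vfov" (degrees; the focal length in pixels is half the picture's height over the tangent of half this angle, whatever the lens; pixels are square), "cx", "cy" (the principal point, pixels), "rvec" (rotation vector, rad) and "tvec" (3), from world to camera coordinates, as OpenCV has them. Camera axes: x right, y down, z forward; pixel columns grow to the right and rows downward; lengths in mm; the calibration is good to about 2 mm. A picture is of the moment at which its call begins. There is no depth.
- env.finish_job(): hands the job in; it is judged then, once.
The state is a dict: "time": time; "joint_positions": joint angles; "joint_velocities": joint speeds; "effort": joint torques, N m; "ee_pos": TCP position; "ee_rot": TCP orientation; "wrist_force": force on the tool from outside, world axes, zero at the start; "moment": the same for the moment, N m; "width": finger opening in mm; "grasp_force": force on a finger pad.
Only numpy, scipy, OpenCV 4.12 (cv2) and the standard library are available. Lean on these libraries where they do the work, as an engineer would, in place of code of your own. Each camera call takes 0.05 s, during which the arm holds its last target. There are 200 camera calls.

## Working session

There is one attempt and no reset: what is moved stays moved. The work goes in short steps, Python scripts to look and compute and a shell command to move; the robot and the scene stay as the last step left them, time stands still between calls to the robot, and variables do not carry over. Pictures are saved under pics/ and viewed, at most 10 in all, crops included, and the job is handed in when it is done.

```bash
mkdir -p pics; cat > h.py <<'E'
import numpy as np, cv2
from station import env
def cam(n):
    c=env.capture(n); im=c["image"]; f=im.shape[0]/2/np.tan(np.radians(c["vfov"])/2)
    K=np.array([[f,0,c["cx"]],[0,f,c["cy"]],[0,0,1.]]); R=cv2.Rodrigues(np.array(c["rvec"],float))[0]; t=np.array(c["tvec"],float).reshape(3)
    return im,K,R,t
def ray(C,uv):
    _,K,R,t=C; d=R.T@np.linalg.inv(K)@np.array([uv[0],uv[1],1.]); return -R.T@t,d
def onz(C,uv,z):
    o,d=ray(C,uv); return o+d*(z-o[2])/d[2]
def tri(C1,p1,C2,p2):
    o1,d1=ray(C1,p1);o2,d2=ray(C2,p2)
    s=np.linalg.lstsq(np.c_[d1,-d2],o2-o1,rcond=None)[0]; a=o1+s[0]*d1;b=o2+s[1]*d2
    return (a+b)/2,np.linalg.norm(a-b)
def proj(C,P):
    _,K,R,t=C; q=K@(R@np.array(P,float)+t); return q[:2]/q[2]
E
python3 - <<'E'
from h import *
for n in("scene","top"):
    C=cam(n); cv2.imwrite(f"pics/{n}0.png",C[0]); print(n,C[1][0,0],-C[2].T@C[3],C[2][2])
s=env.sense(); print({k:np.round(v,3) for k,v in s.items()})
E
```

```text
scene 397.8304827479209 [1082.19131201  184.64413485  762.5241212 ] [-0.60496414 -0.20251493 -0.77006889]
top 364.4512250008888 [488.47759756  16.01082083 809.28407175] [ 0.02396166 -0.02783187 -0.99932539]
{'time': np.float64(0.1), 'joint_positions': array([ 1.154,  0.469, -0.049,  1.534,  0.024,  1.141, -0.082]), 'joint_velocities': array([ 0.   ,  0.   ,  0.001, -0.003,  0.002, -0.001, -0.   ]), 'effort': array([ 1.0000e-03, -5.0917e+01, -8.1000e-02, -2.3683e+01, -6.1000e-02,
        3.4000e-02,  0.0000e+00]), 'ee_pos': array([ 255.04 , -624.321,  190.596]), 'ee_rot': array([-3.081e+00, -6.050e-01,  1.000e-03]), 'wrist_force': array([ 1.378, -0.389,  0.452]), 'moment': array([-0.015, -0.025,  0.014]), 'grasp_force': np.float64(0.0), 'width': np.float64(87.192)}
```

View pics/scene0.png

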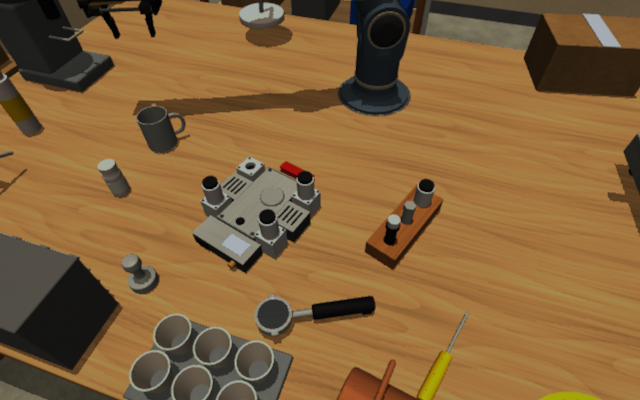

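View pics/top0.png

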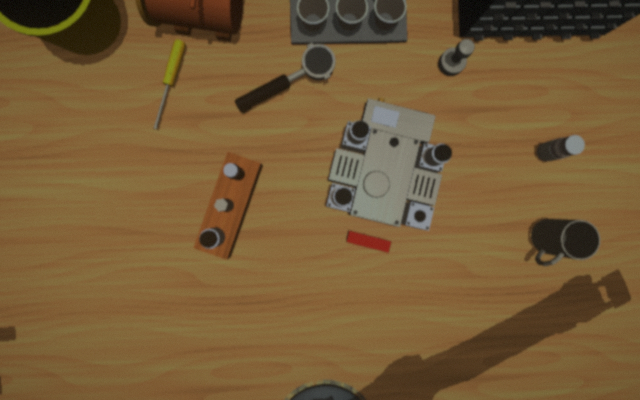

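The foot stands in the block's near hole (scene 425,190; top 210,238). The empty socket is the near-right corner (scene 250,168; top 420,216). I'll enlarge these areas for exact pixels.

```bash
python3 - <<'E'
import cv2,numpy as np
s=cv2.imread("pics/scene0.png");t=cv2.imread("pics/top0.png")
def cr(im,u,v,w,h,k=6):
    o=cv2.resize(im[v:v+h,u:u+w],None,fx=k,fy=k,interpolation=cv2.INTER_CUBIC)
    o=cv2.convertScaleAbs(o,alpha=1.3,beta=15)
    for i in range(0,w,10): cv2.line(o,(i*k,0),(i*k,5 if i%20 else 12),(0,0,255),1); 
    for i in range(0,h,10): cv2.line(o,(0,i*k),(5 if i%20 else 12,i*k),(0,0,255),1)
    cv2.putText(o,f"{u},{v}",(14,24),0,.5,(0,0,255),1); return o
a=np.hstack([cr(t,190,220,60,48),cr(t,390,192,60,48)]);b=np.hstack([cr(s,400,170,60,48),cr(s,225,148,60,48)])
cv2.imwrite("pics/c1.png",np.vstack([a,b]))
E
```

```text
(no output)
```

View pics/c1.png

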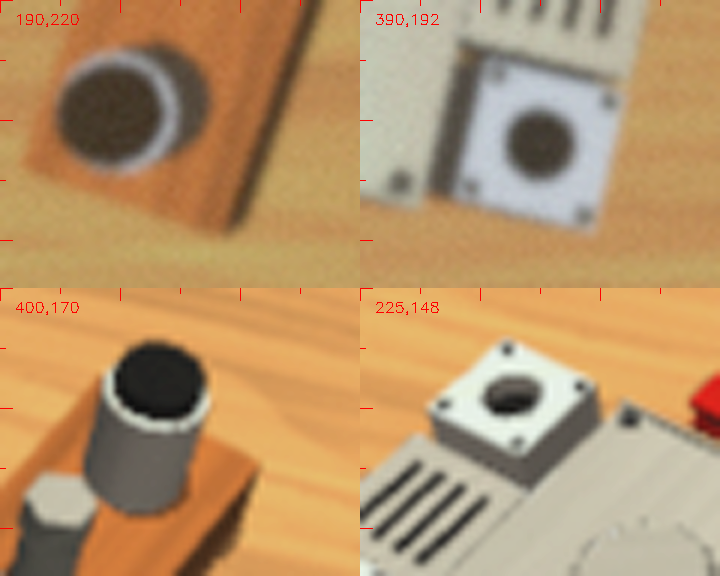

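Pixels, allowing for the scale: tip top at top (207.9,237.9) and scene about (425.7,185); hole at top (419.6,215.6) and scene (250.1,165.6). Now I'll triangulate.

```bash
python3 - <<'E'
from h import *
T=cam("top");S=cam("scene")
print("tip",tri(T,(207.9,237.9),S,(425.7,184.6)),onz(T,(207.9,237.9),100))
print("bodyring",onz(T,(209.3,238.2),90))
print("hole",tri(T,(419.6,215.6),S,(250.1,165.6)),onz(T,(419.6,215.6),56),onz(S,(250.1,165.6),56))
# refine: detect block outline & white corner block in top image
hsv=cv2.cvtColor(T[0],cv2.COLOR_BGR2HSV)
bl=[onz(T,p,40)for p in((232,152),(262,163),(230,258),(195,247))];print("block",np.round(bl,1))
d=(bl[0]-bl[3]+bl[1]-bl[2])/2;print("block x angle",np.degrees(np.arctan2(d[1],d[0])),np.mean(bl,0))
# socket block corners in crop
cs=[onz(T,(390+u/6-.42,192+v/6-.42),56) for u,v in((480-360,50),(622-360,88),(597-360,233),(455-360,193))];print(np.round(cs,1),np.mean(cs,0))
d=(cs[0]-cs[3]+cs[1]-cs[2])/2;print(np.degrees(np.arctan2(d[1],d[0])))
s=env.sense();R=cv2.Rodrigues(s["ee_rot"])[0];print(np.round(R,3))
E
```

```text
tip (array([440.51663773, 215.58058131,  98.46220296]), np.float64(0.44834680587022)) [440.56187038 215.37419952 100.        ]
bodyring [439.21714557 215.4852094   90.        ]
hole (array([ 470.16141054, -209.97836915,   55.34035203]), np.float64(0.8679041879974639)) [ 470.29659875 -210.21505025   56.        ] [ 470.71154807 -209.14582813   56.        ]
block [[615.4 178.1  40. ]
 [590.5 115.8  40. ]
 [393.2 187.3  40. ]
 [418.4 259.3  40. ]]
block x angle -21.18912649169713 [504.36766712 185.11836827  40.        ]
[[ 503.5 -190.4   56. ]
 [ 488.9 -239.6   56. ]
 [ 438.9 -229.    56. ]
 [ 454.3 -179.9   56. ]] [ 471.41358186 -209.70910509   56.        ]
-11.971214389194868
[[ 0.926  0.378 -0.001]
 [ 0.378 -0.926  0.001]
 [-0.    -0.001 -1.   ]]
```

```bash

python3 -m handwheel '[{"x":0.68,"y":-0.43,"grip":100},{"x":0.68,"y":-0.43,"grip":100},{"x":0.68,"y":-0.43,"grip":100},{"x":0.68,"y":-0.43,"grip":100},{"x":0.68,"y":-0.43,"grip":100},{"x":0.68,"y":-0.43,"grip":100},{"x":0.68,"y":-0.43,"grip":100}]'
python3 -m handwheel '[{"x":0.68,"y":-0.43,"grip":100},{"x":0.68,"y":-0.43,"grip":100},{"x":0.68,"y":-0.43,"grip":100},{"x":0.68,"y":-0.43,"grip":100},{"x":0.68,"y":-0.43,"grip":100},{"x":0.68,"y":-0.43,"grip":100}]'
python3 -m handwheel '[{"x":0.076,"y":-0.716,"grip":100},{"x":0.076,"y":-0.716,"grip":100},{"x":0.076,"y":-0.716,"grip":100},{"x":0.076,"y":-0.716,"grip":100},{"x":0.076,"y":-0.716,"grip":100},{"x":0.076,"y":-0.716,"grip":100}]'
python3 -m handwheel '[{"x":0.076,"y":-0.716,"grip":100},{"x":0.076,"y":-0.716,"grip":100},{"x":0.076,"y":-0.716,"grip":100},{"x":0.076,"y":-0.716,"grip":100},{"x":0.076,"y":-0.716,"grip":100},{"x":0.076,"y":-0.716,"grip":100}]'
```

```text
validation failed for argument at $[0]...
validation failed for argument at $[0]...
validation failed for argument at $[0]...
validation failed for argument at $[0]...
```

Every row probably needs all its keys. I'll test with one row.

```bash

python3 -m handwheel '[{"x":0.68,"y":-0.43,"z":0,"wx":0,"wy":0,"wz":0,"grip":100}]'
```

```text
time: 0.3
ee_pos: [273.1, -596.2, 190.8]
ee_rot: [3.084, 0.59, -0.006]
wrist_force: [-0.9, -0.3, -0.4]
width: 87.0
grasp_force: 0.0
```

```bash

python3 -m handwheel '[{"x":0.68,"y":-0.43,"z":0,"wx":0,"wy":0,"wz":0,"grip":100},{"x":0.68,"y":-0.43,"z":0,"wx":0,"wy":0,"wz":0,"grip":100},{"x":0.68,"y":-0.43,"z":0,"wx":0,"wy":0,"wz":0,"grip":100},{"x":0.68,"y":-0.43,"z":0,"wx":0,"wy":0,"wz":0,"grip":100},{"x":0.68,"y":-0.43,"z":0,"wx":0,"wy":0,"wz":0,"grip":100},{"x":0.68,"y":-0.43,"z":0,"wx":0,"wy":0,"wz":0,"grip":100}]'
python3 -m handwheel '[{"x":0.68,"y":-0.43,"z":0,"wx":0,"wy":0,"wz":0,"grip":100},{"x":0.68,"y":-0.43,"z":0,"wx":0,"wy":0,"wz":0,"grip":100},{"x":0.68,"y":-0.43,"z":0,"wx":0,"wy":0,"wz":0,"grip":100},{"x":0.68,"y":-0.43,"z":0,"wx":0,"wy":0,"wz":0,"grip":100},{"x":0.68,"y":-0.43,"z":0,"wx":0,"wy":0,"wz":0,"grip":100},{"x":0.68,"y":-0.43,"z":0,"wx":0,"wy":0,"wz":0,"grip":100}]'
python3 -m handwheel '[{"x":0.076,"y":-0.716,"z":0,"wx":0,"wy":0,"wz":0,"grip":100},{"x":0.076,"y":-0.716,"z":0,"wx":0,"wy":0,"wz":0,"grip":100},{"x":0.076,"y":-0.716,"z":0,"wx":0,"wy":0,"wz":0,"grip":100},{"x":0.076,"y":-0.716,"z":0,"wx":0,"wy":0,"wz":0,"grip":100},{"x":0.076,"y":-0.716,"z":0,"wx":0,"wy":0,"wz":0,"grip":100},{"x":0.076,"y":-0.716,"z":0,"wx":0,"wy":0,"wz":0,"grip":100}]'
python3 -m handwheel '[{"x":0.076,"y":-0.716,"z":0,"wx":0,"wy":0,"wz":0,"grip":100},{"x":0.076,"y":-0.716,"z":0,"wx":0,"wy":0,"wz":0,"grip":100},{"x":0.076,"y":-0.716,"z":0,"wx":0,"wy":0,"wz":0,"grip":100},{"x":0.076,"y":-0.716,"z":0,"wx":0,"wy":0,"wz":0,"grip":100},{"x":0.076,"y":-0.716,"z":0,"wx":0,"wy":0,"wz":0,"grip":100},{"x":0.076,"y":-0.716,"z":0,"wx":0,"wy":0,"wz":0,"grip":100}]'
```

```text
time: 0.9
ee_pos: [419.4, -394.1, 191.6]
ee_rot: [3.083, 0.605, -0.0]
wrist_force: [0.4, 0.2, -0.6]
width: 87.0
grasp_force: 0.0
time: 1.5
ee_pos: [559.4, -197.6, 191.5]
ee_rot: [3.083, 0.605, -0.0]
wrist_force: [0.5, -0.6, 0.5]
width: 87.1
grasp_force: 0.0
time: 2.1
ee_pos: [498.0, 9.8, 191.6]
ee_rot: [3.083, 0.605, 0.0]
wrist_force: [1.0, 0.1, 0.1]
width: 87.4
grasp_force: 0.0
time: 2.7
ee_pos: [437.9, 217.2, 191.6]
ee_rot: [3.083, 0.605, 0.0]
wrist_force: [0.3, 0.2, -0.8]
width: 87.2
grasp_force: 0.0
```

```bash

python3 -m handwheel '[{"x":0,"y":0,"z":0,"wx":0,"wy":0,"wz":-1,"grip":100},{"x":0,"y":0,"z":0,"wx":0,"wy":0,"wz":-1,"grip":100},{"x":0,"y":0,"z":0,"wx":0,"wy":0,"wz":-1,"grip":100},{"x":0,"y":0,"z":0,"wx":0,"wy":0,"wz":-1,"grip":100},{"x":0,"y":0,"z":0,"wx":0,"wy":0,"wz":-1,"grip":100},{"x":0,"y":0,"z":0,"wx":0,"wy":0,"wz":-1,"grip":100},{"x":0,"y":0,"z":0,"wx":0,"wy":0,"wz":-1,"grip":100}]'
python3 -m handwheel '[{"x":0,"y":0,"z":0,"wx":0,"wy":0,"wz":-1,"grip":100},{"x":0,"y":0,"z":0,"wx":0,"wy":0,"wz":-1,"grip":100},{"x":0,"y":0,"z":0,"wx":0,"wy":0,"wz":-1,"grip":100},{"x":0,"y":0,"z":0,"wx":0,"wy":0,"wz":-1,"grip":100},{"x":0,"y":0,"z":0,"wx":0,"wy":0,"wz":-1,"grip":100},{"x":0,"y":0,"z":0,"wx":0,"wy":0,"wz":-1,"grip":100},{"x":0,"y":0,"z":0,"wx":0,"wy":0,"wz":-1,"grip":100}]'
python3 -m handwheel '[{"x":0,"y":0,"z":0,"wx":0,"wy":0,"wz":-1,"grip":100},{"x":0,"y":0,"z":0,"wx":0,"wy":0,"wz":-1,"grip":100},{"x":0,"y":0,"z":0,"wx":0,"wy":0,"wz":-1,"grip":100},{"x":0,"y":0,"z":0,"wx":0,"wy":0,"wz":-1,"grip":100},{"x":0,"y":0,"z":0,"wx":0,"wy":0,"wz":-1,"grip":100},{"x":0,"y":0,"z":0,"wx":0,"wy":0,"wz":-1,"grip":100},{"x":0,"y":0,"z":0,"wx":0,"wy":0,"wz":-1,"grip":100}]'
python3 -m handwheel '[{"x":0,"y":0,"z":0,"wx":0,"wy":0,"wz":-1,"grip":100},{"x":0,"y":0,"z":0,"wx":0,"wy":0,"wz":-1,"grip":100},{"x":0,"y":0,"z":0,"wx":0,"wy":0,"wz":-1,"grip":100},{"x":0,"y":0,"z":0,"wx":0,"wy":0,"wz":-1,"grip":100},{"x":0,"y":0,"z":0,"wx":0,"wy":0,"wz":-1,"grip":100},{"x":0,"y":0,"z":0,"wx":0,"wy":0,"wz":-1,"grip":100}]'
cat > go.py <<'E'
from h import *; import sys
s=env.sense();R=cv2.Rodrigues(s["ee_rot"])[0];g=np.array([float(a) for a in sys.argv[1:4]])
print("pos",np.round(s["ee_pos"],2),"yaw",round(np.degrees(np.arctan2(R[1,0],R[0,0])),1),"tilt",np.round(R[:,2],4),"units",np.round(R.T@(g-s["ee_pos"])/50,3),"F",np.round(s["wrist_force"],1),"w",s["width"],s["grasp_force"],"q7",s["joint_positions"][6])
E
python3 go.py 440.4 215.4 60
```

```text
time: 3.4
ee_pos: [438.4, 215.8, 191.5]
ee_rot: [2.755, 1.509, -0.0]
wrist_force: [0.0, 0.1, 1.1]
width: 87.1
grasp_force: 0.0
time: 4.1
ee_pos: [438.4, 215.8, 191.5]
ee_rot: [2.174, 2.268, -0.0]
wrist_force: [-0.2, -0.0, -0.3]
width: 87.5
grasp_force: 0.0
time: 4.8
ee_pos: [438.5, 215.8, 191.5]
ee_rot: [1.392, 2.816, -0.0]
wrist_force: [-0.0, 0.8, 0.2]
width: 87.1
grasp_force: 0.0
time: 5.4
ee_pos: [438.5, 215.8, 191.5]
ee_rot: [0.615, 3.081, -0.0]
wrist_force: [0.5, 0.1, 0.2]
width: 86.9
grasp_force: 0.0
pos [438.46 215.77 191.46] yaw 157.4 tilt [-0.e+00 -3.e-04 -1.e+00] units [-0.038  0.009  2.629] F [0.5 0.1 0.2] w 86.91243816698062 0.0 q7 0.39276431875997536
```

```bash

python3 -m handwheel '[{"x":-0.038,"y":0.009,"z":0.3,"wx":0,"wy":0,"wz":0,"grip":100},{"x":0,"y":0,"z":0.5,"wx":0,"wy":0,"wz":0,"grip":100},{"x":0,"y":0,"z":0.5,"wx":0,"wy":0,"wz":0,"grip":100},{"x":0,"y":0,"z":0.5,"wx":0,"wy":0,"wz":0,"grip":100},{"x":0,"y":0,"z":0.4,"wx":0,"wy":0,"wz":0,"grip":100},{"x":0,"y":0,"z":0.3,"wx":0,"wy":0,"wz":0,"grip":100},{"x":0,"y":0,"z":0.2,"wx":0,"wy":0,"wz":0,"grip":100},{"x":0,"y":0,"z":0,"wx":0,"wy":0,"wz":0,"grip":100}]'
python3 - <<'E'
from h import *
T=cam("top");S=cam("scene")
k=5
a=cv2.resize(S[0][150:230,370:450],None,fx=k,fy=k,interpolation=cv2.INTER_CUBIC);b=cv2.resize(T[0][205:285,170:250],None,fx=k,fy=k,interpolation=cv2.INTER_CUBIC)
cv2.imwrite("pics/c2.png",np.hstack([a,b]))
E
```

```text
time: 6.2
ee_pos: [439.6, 215.2, 55.2]
ee_rot: [-0.621, -3.078, 0.002]
wrist_force: [-0.8, 0.2, -0.1]
width: 87.3
grasp_force: 0.0
```

View pics/c2.png

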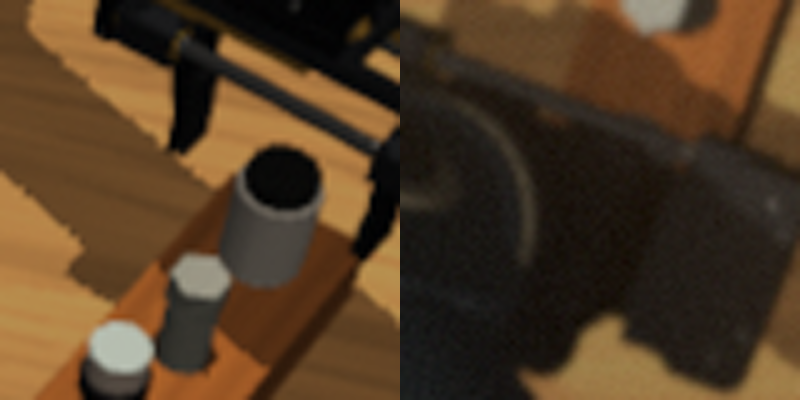

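The fingers straddle the foot symmetrically, with tips near scene (406,180) and (442,201) and the foot at (425,190). I'll close, then lift.

```bash

python3 -m handwheel '[{"x":0,"y":0,"z":0,"wx":0,"wy":0,"wz":0,"grip":0},{"x":0,"y":0,"z":0,"wx":0,"wy":0,"wz":0,"grip":0},{"x":0,"y":0,"z":0,"wx":0,"wy":0,"wz":0,"grip":0},{"x":0,"y":0,"z":0,"wx":0,"wy":0,"wz":0,"grip":0},{"x":0,"y":0,"z":0,"wx":0,"wy":0,"wz":0,"grip":0},{"x":0,"y":0,"z":0,"wx":0,"wy":0,"wz":0,"grip":0},{"x":0,"y":0,"z":0,"wx":0,"wy":0,"wz":0,"grip":0},{"x":0,"y":0,"z":0,"wx":0,"wy":0,"wz":0,"grip":0}]'
python3 go.py 440.4 215.4 60
python3 -m handwheel '[{"x":0,"y":0,"z":-0.1,"wx":0,"wy":0,"wz":0,"grip":0},{"x":0,"y":0,"z":-0.2,"wx":0,"wy":0,"wz":0,"grip":0},{"x":0,"y":0,"z":-0.4,"wx":0,"wy":0,"wz":0,"grip":0},{"x":0,"y":0,"z":-0.5,"wx":0,"wy":0,"wz":0,"grip":0},{"x":0,"y":0,"z":-0.5,"wx":0,"wy":0,"wz":0,"grip":0},{"x":0,"y":0,"z":-0.5,"wx":0,"wy":0,"wz":0,"grip":0},{"x":0,"y":0,"z":-0.5,"wx":0,"wy":0,"wz":0,"grip":0},{"x":0,"y":0,"z":-0.2,"wx":0,"wy":0,"wz":0,"grip":0}]'
python3 go.py 550 0 200
```

```text
time: 7.1
ee_pos: [440.5, 215.8, 56.6]
ee_rot: [0.62, 3.08, 0.001]
wrist_force: [0.1, -0.1, -0.1]
width: 36.7
grasp_force: 30.0
pos [440.55 215.81  56.58] yaw 157.2 tilt [ 3.e-04  3.e-04 -1.e+00] units [-0.    -0.009 -0.069] F [ 0.1 -0.1 -0.1] w 36.72193695740572 30.00123918056488 q7 0.20199583750336514
time: 7.9
ee_pos: [441.3, 216.6, 204.3]
ee_rot: [0.619, 3.076, 0.003]
wrist_force: [0.8, -0.2, -1.3]
width: 36.7
grasp_force: 30.0
pos [441.34 216.56 204.28] yaw 157.2 tilt [ 0.0042  0.0013 -1.    ] units [-3.68  -3.153  0.089] F [ 0.8 -0.2 -1.3] w 36.74775837216619 29.997657537460327 q7 0.40085978113971427
```

```bash

python3 -m handwheel '[{"x":-0.3,"y":-0.263,"z":0,"wx":0,"wy":0,"wz":0,"grip":0},{"x":-0.6,"y":-0.526,"z":0,"wx":0,"wy":0,"wz":0,"grip":0},{"x":-0.6,"y":-0.526,"z":0,"wx":0,"wy":0,"wz":0,"grip":0},{"x":-0.6,"y":-0.526,"z":0,"wx":0,"wy":0,"wz":0,"grip":0},{"x":-0.6,"y":-0.526,"z":0,"wx":0,"wy":0,"wz":0,"grip":0},{"x":-0.6,"y":-0.526,"z":0,"wx":0,"wy":0,"wz":0,"grip":0},{"x":-0.38,"y":-0.26,"z":0,"wx":0,"wy":0,"wz":0,"grip":0}]'
python3 -m handwheel '[{"x":-0.02,"y":-0.4,"z":0,"wx":0,"wy":0,"wz":0,"grip":0},{"x":-0.02,"y":-0.7,"z":0,"wx":0,"wy":0,"wz":0,"grip":0},{"x":-0.02,"y":-0.7,"z":0,"wx":0,"wy":0,"wz":0,"grip":0},{"x":-0.02,"y":-0.7,"z":0,"wx":0,"wy":0,"wz":0,"grip":0},{"x":-0.02,"y":-0.7,"z":0,"wx":0,"wy":0,"wz":0,"grip":0},{"x":-0.02,"y":-0.7,"z":0,"wx":0,"wy":0,"wz":0,"grip":0},{"x":-0.02,"y":-0.6,"z":0,"wx":0,"wy":0,"wz":0,"grip":0},{"x":0,"y":0,"z":0,"wx":0,"wy":0,"wz":0,"grip":0}]'
python3 go.py 470.3 -209.9 120
python3 - <<'E'
from h import *
T=cam("top");S=cam("scene")
k=5
a=cv2.resize(S[0][100:190,210:290],None,fx=k,fy=k,interpolation=cv2.INTER_CUBIC);b=cv2.resize(T[0][175:265,380:460],None,fx=k,fy=k,interpolation=cv2.INTER_CUBIC)
cv2.imwrite("pics/c3.png",cv2.convertScaleAbs(np.hstack([a,b]),alpha=1.5,beta=20))
E
```

```text
time: 8.6
ee_pos: [549.4, -5.4, 200.7]
ee_rot: [-0.627, -3.077, 0.003]
wrist_force: [-0.0, 0.9, -1.0]
width: 36.6
grasp_force: 30.0
time: 9.4
ee_pos: [465.6, -216.3, 200.6]
ee_rot: [-0.633, -3.075, 0.003]
wrist_force: [0.3, 0.9, -1.9]
width: 36.9
grasp_force: 30.0
pos [ 465.6  -216.28  200.59] yaw 156.7 tilt [-0.0029 -0.0016 -1.    ] units [-0.039  0.159  1.611] F [ 0.3  0.9 -1.9] w 36.91357501881052 29.99604642391205 q7 1.316965760260879
```

View pics/c3.png

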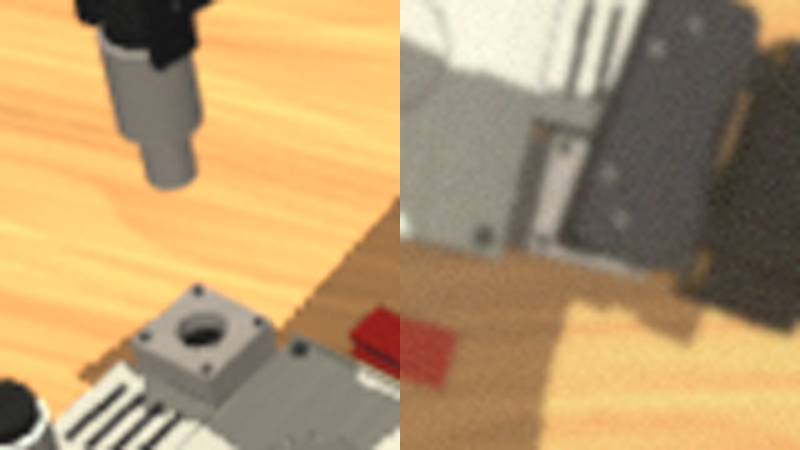

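Scene view: foot held upright, with its spigot end near (243.8,133.8). The socket below is clear.

```bash
python3 - <<'E'
from h import *
S=cam("scene")
s=env.sense();print(s["ee_pos"])
p=s["ee_pos"].copy();p[2]-=48.6
print("pred pix",proj(S,p), "seen at z",onz(S,(243.8,133.8),p[2]))
# model outline of spigot end vs image bottom row
th=np.linspace(0,2*np.pi,90)
o=np.array([proj(S,p+[12*np.cos(a),12*np.sin(a),0]) for a in th]);print((o.min(0)-[210,100]+.4)*5,(o.max(0)-[210,100]+.4)*5)
h=np.array([proj(S,[470.3+12.8*np.cos(a),-209.9+12.8*np.sin(a),56]) for a in th]);print((h.min(0)-[210,100]+.4)*5,(h.max(0)-[210,100]+.4)*5)
E
```

```text
[ 468.34249809 -210.18535405  201.31614895]
pred pix [244.10943724 135.21455274] seen at z [ 464.04719642 -213.00882164  152.71614895]
[146.4171538  161.02805898] [198.61648258 195.39547995]
[175.67882671 311.03760015] [227.20857076 347.47595526]
```

```bash

python3 -m handwheel '[{"x":0,"y":0,"z":0.3,"wx":0,"wy":0,"wz":0,"grip":0},{"x":0,"y":0,"z":0.5,"wx":0,"wy":0,"wz":0,"grip":0},{"x":0,"y":0,"z":0.4,"wx":0,"wy":0,"wz":0,"grip":0},{"x":0,"y":0,"z":0.3,"wx":0,"wy":0,"wz":0,"grip":0},{"x":0,"y":0,"z":0,"wx":0,"wy":0,"wz":0,"grip":0},{"x":0,"y":0,"z":0,"wx":0,"wy":0,"wz":0,"grip":0},{"x":0,"y":0,"z":0,"wx":0,"wy":0,"wz":0,"grip":0}]'
python3 go.py 470.3 -209.9 110
python3 - <<'E'
from h import *
S=cam("scene");s=env.sense();p=s["ee_pos"].copy();p[2]-=48.6
k=8;im=cv2.convertScaleAbs(cv2.resize(S[0][130:190,215:285],None,fx=k,fy=k,interpolation=cv2.INTER_CUBIC),alpha=1.6,beta=30);im2=im.copy()
th=np.linspace(0,2*np.pi,60)
for c,r,z,col in((p,12,p[2],(0,0,255)),(p,20,p[2]+32,(0,255,0)),(p,12,p[2]+32,(0,255,255)),([470.3,-209.9],12.8,56,(255,0,0))):
    o=np.array([(proj(S,[c[0]+r*np.cos(a),c[1]+r*np.sin(a),z])-[215,130]+.44)*k for a in th]).astype(int)
    cv2.polylines(im2,[o],True,col,1)
cv2.imwrite("pics/c4.png",cv2.resize(np.vstack([im,im2]),None,fx=.62,fy=.62,interpolation=cv2.INTER_AREA) if 0 else np.hstack([im[:,60:460],im2[:,60:460]]))
E
```

```text
time: 10.25
ee_pos: [469.5, -211.0, 127.6]
ee_rot: [0.619, 3.078, -0.001]
wrist_force: [0.4, 0.3, -1.6]
width: 36.6
grasp_force: 30.0
pos [ 469.48 -211.02  127.63] yaw 157.3 tilt [ 2.e-03 -8.e-04 -1.e+00] units [-0.006  0.027  0.353] F [ 0.4  0.3 -1.6] w 36.644020232645666 29.996992349624634 q7 1.2407187918464233
```

View pics/c4.png

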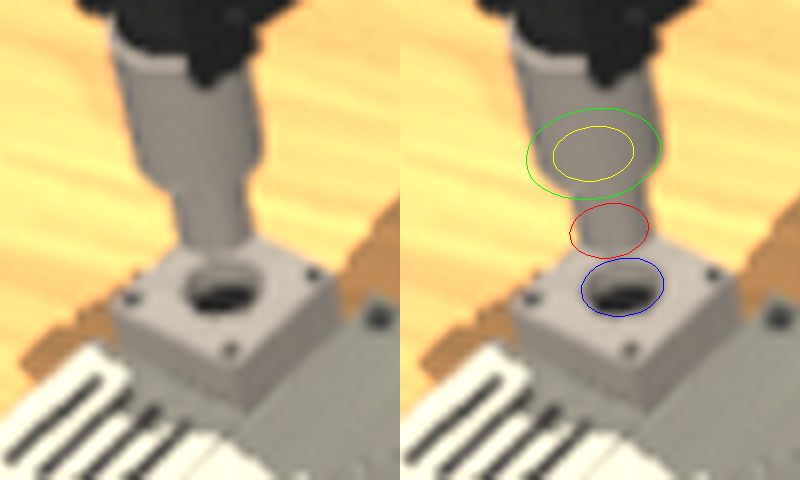

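Overlay: the hole matches (470.3,-209.9) at 56 mm. The spigot shows about 0.6 px right of prediction and 0.7 px above, so I aim the TCP at about (471,-210.7). Then I descend to feel.

```bash

python3 -m handwheel '[{"x":-0.025,"y":0.017,"z":0.1,"wx":0,"wy":0,"wz":0,"grip":0},{"x":0,"y":0,"z":0.15,"wx":0,"wy":0,"wz":0,"grip":0},{"x":0,"y":0,"z":0.1,"wx":0,"wy":0,"wz":0,"grip":0},{"x":0,"y":0,"z":0.05,"wx":0,"wy":0,"wz":0,"grip":0},{"x":0,"y":0,"z":0,"wx":0,"wy":0,"wz":0,"grip":0},{"x":0,"y":0,"z":0,"wx":0,"wy":0,"wz":0,"grip":0}]'
python3 go.py 471 -210.7 104.6
python3 -m handwheel '[{"x":0,"y":0,"z":0.02,"wx":0,"wy":0,"wz":0,"grip":0},{"x":0,"y":0,"z":0.02,"wx":0,"wy":0,"wz":0,"grip":0},{"x":0,"y":0,"z":0.02,"wx":0,"wy":0,"wz":0,"grip":0},{"x":0,"y":0,"z":0,"wx":0,"wy":0,"wz":0,"grip":0}]'
python3 go.py 471 -210.7 104.6
python3 -m handwheel '[{"x":0,"y":0,"z":0.02,"wx":0,"wy":0,"wz":0,"grip":0},{"x":0,"y":0,"z":0.02,"wx":0,"wy":0,"wz":0,"grip":0},{"x":0,"y":0,"z":0,"wx":0,"wy":0,"wz":0,"grip":0}]'
python3 go.py 471 -210.7 104.6
```

```text
time: 10.9
ee_pos: [470.0, -210.8, 106.5]
ee_rot: [0.62, 3.08, 0.0]
wrist_force: [0.4, 0.4, -1.1]
width: 36.6
grasp_force: 30.0
pos [ 469.97 -210.8   106.53] yaw 157.2 tilt [ 1.e-04  0.e+00 -1.e+00] units [-0.018  0.01   0.039] F [ 0.4  0.4 -1.1] w 36.6227714908961 29.996961057186127 q7 1.2155834395980685
time: 11.3
ee_pos: [470.7, -211.1, 104.2]
ee_rot: [0.62, 3.078, -0.001]
wrist_force: [-0.3, -0.6, 2.3]
width: 36.6
grasp_force: 30.0
pos [ 470.73 -211.13  104.19] yaw 157.2 tilt [ 1.7e-03 -8.0e-04 -1.0e+00] units [-0.002  0.01  -0.008] F [-0.3 -0.6  2.3] w 36.55010516941121 30.001797080039978 q7 1.2120746786673142
time: 11.6
ee_pos: [472.5, -211.7, 103.5]
ee_rot: [0.619, 3.074, -0.002]
wrist_force: [0.9, -0.8, 8.5]
width: 36.9
grasp_force: 30.0
pos [ 472.47 -211.72  103.52] yaw 157.2 tilt [ 0.0051 -0.0024 -1.    ] units [ 0.035  0.007 -0.022] F [ 0.9 -0.8  8.5] w 36.948748269141504 30.005957186222076 q7 1.209711629368068
```

```bash
cat > f.py <<'E'
from h import *
s=env.sense();R=cv2.Rodrigues(s["ee_rot"])[0]
print("pos",np.round(s["ee_pos"],1),"tilt",np.round(R[:2,2],4),"F",np.round(s["wrist_force"],1),"M",np.round(s["moment"],3),"t",s["time"])
E
python3 f.py
for i in 1 2 3; do python3 -m handwheel '[{"x":0,"y":0,"z":0,"wx":0,"wy":0,"wz":0,"grip":0}]' >/dev/null; python3 f.py; done
```

```text
pos [ 472.5 -211.7  103.5] tilt [ 0.0051 -0.0024] F [ 0.9 -0.8  8.5] M [-0.141 -0.229 -0.043] t 11.6
pos [ 472.4 -211.7  103.5] tilt [ 0.0051 -0.0024] F [ 0.9 -0.3  8.2] M [-0.135 -0.274 -0.025] t 11.7
pos [ 472.4 -211.7  103.5] tilt [ 0.005  -0.0024] F [ 1.1 -0.6  8.3] M [-0.156 -0.306 -0.014] t 11.8
pos [ 472.4 -211.7  103.6] tilt [ 0.005  -0.0024] F [ 1.1 -0.9  9. ] M [-0.218 -0.272 -0.019] t 11.9
```

```bash

python3 -m handwheel '[{"x":0.017,"y":0.004,"z":0,"wx":0,"wy":0,"wz":0,"grip":0},{"x":0,"y":0,"z":0,"wx":0,"wy":0,"wz":0,"grip":0}]' >/dev/null; python3 f.py
python3 -m handwheel '[{"x":0.017,"y":0.004,"z":0,"wx":0,"wy":0,"wz":0,"grip":0},{"x":0,"y":0,"z":0,"wx":0,"wy":0,"wz":0,"grip":0}]' >/dev/null; python3 f.py
python3 -m handwheel '[{"x":0.017,"y":0.004,"z":0,"wx":0,"wy":0,"wz":0,"grip":0},{"x":0,"y":0,"z":0,"wx":0,"wy":0,"wz":0,"grip":0}]' >/dev/null; python3 f.py
```

```text
pos [ 471.7 -211.3  103.6] tilt [ 0.0051 -0.0027] F [-0.1 -1.2  8.6] M [-0.247 -0.313  0.045] t 12.1
pos [ 471.1 -210.9  103.7] tilt [ 0.0053 -0.0029] F [-0.2 -1.2  8.2] M [-0.321 -0.226  0.063] t 12.3
pos [ 470.5 -210.6  103.8] tilt [ 0.0055 -0.0033] F [ 1.1 -1.7  9. ] M [-0.419 -0.276  0.023] t 12.5
```

```bash

for i in 1 2; do :; done
python3 -m handwheel '[{"x":0.005,"y":0.011,"z":0,"wx":0,"wy":0,"wz":0,"grip":0},{"x":0,"y":0,"z":0,"wx":0,"wy":0,"wz":0,"grip":0}]' >/dev/null; python3 f.py
python3 -m handwheel '[{"x":0.005,"y":0.011,"z":0,"wx":0,"wy":0,"wz":0,"grip":0},{"x":0,"y":0,"z":0,"wx":0,"wy":0,"wz":0,"grip":0}]' >/dev/null; python3 f.py
python3 -m handwheel '[{"x":0.005,"y":0.011,"z":0,"wx":0,"wy":0,"wz":0,"grip":0},{"x":0,"y":0,"z":0,"wx":0,"wy":0,"wz":0,"grip":0}]' >/dev/null; python3 f.py
python3 -m handwheel '[{"x":0.005,"y":0.011,"z":0,"wx":0,"wy":0,"wz":0,"grip":0},{"x":0,"y":0,"z":0,"wx":0,"wy":0,"wz":0,"grip":0}]' >/dev/null; python3 f.py
```

```text
pos [ 470.4 -210.3  103.8] tilt [ 0.0054 -0.0037] F [ 0.2 -2.5  9.6] M [-0.523 -0.192  0.051] t 12.7
pos [ 470.3 -210.1  103.8] tilt [ 0.0052 -0.0042] F [ 1.1 -3.2  9.8] M [-0.742 -0.19   0.048] t 12.9
pos [ 470.1 -209.8  103.8] tilt [ 0.0049 -0.0046] F [ 0.4 -1.9 10.4] M [-0.863 -0.113  0.068] t 13.1
pos [ 470.  -209.5  103.9] tilt [ 0.0048 -0.005 ] F [-0.4 -4.  10.2] M [-1.07   0.018  0.033] t 13.3
```

```bash

python3 -m handwheel '[{"x":0,"y":0,"z":-0.03,"wx":0,"wy":0,"wz":0,"grip":0},{"x":0,"y":0,"z":0,"wx":0,"wy":0,"wz":0,"grip":0}]' >/dev/null; python3 f.py
python3 -m handwheel '[{"x":0,"y":0,"z":-0.03,"wx":0,"wy":0,"wz":0,"grip":0},{"x":0,"y":0,"z":-0.03,"wx":0,"wy":0,"wz":0,"grip":0},{"x":0,"y":0,"z":0,"wx":0,"wy":0,"wz":0,"grip":0},{"x":0,"y":0,"z":0,"wx":0,"wy":0,"wz":0,"grip":0}]' >/dev/null; python3 f.py
python3 - <<'E'
from h import *
S=cam("scene");T=cam("top");s=env.sense();p=s["ee_pos"].copy();p[2]-=48.6
k=8;im=cv2.convertScaleAbs(cv2.resize(S[0][130:190,215:285],None,fx=k,fy=k,interpolation=cv2.INTER_CUBIC),alpha=1.6,beta=30);im2=im.copy()
th=np.linspace(0,2*np.pi,60)
for c,r,z,col in((p,12,p[2],(0,0,255)),(p,20,p[2]+32,(0,255,0)),([470.3,-209.9],12.8,56,(255,0,0))):
    o=np.array([(proj(S,[c[0]+r*np.cos(a),c[1]+r*np.sin(a),z])-[215,130]+.44)*k for a in th]).astype(int)
    cv2.polylines(im2,[o],True,col,1)
cv2.imwrite("pics/c5.png",np.hstack([im[:,60:460],im2[:,60:460]]))
E
python3 f.py
```

```text
pos [ 468.6 -208.9  104.2] tilt [ 0.002  -0.0035] F [ 0.4 -4.   7. ] M [-1.158 -0.011  0.005] t 13.5
pos [ 467.1 -206.1  105.5] tilt [-0.0012  0.0011] F [-0.7 -0.7 -1.4] M [ 0.075 -0.176 -0.034] t 13.9
pos [ 467.3 -206.4  105.6] tilt [-0.0008  0.0008] F [ 1.3  0.4 -1.7] M [ 0.109 -0.107  0.006] t 14.0
```

View pics/c5.png

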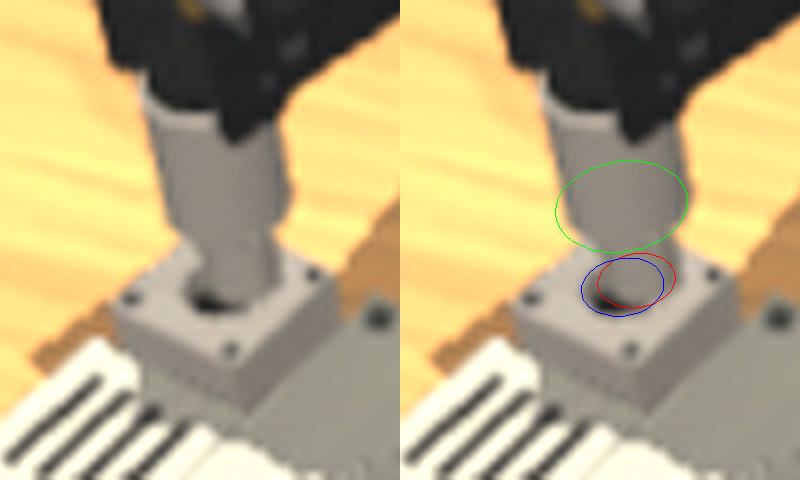

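Scene view: the spigot end (crop 243,281) is right of and beyond the hole centre (222,288). The needed shift is about (+4.1,-5.3) mm, so the TCP target is about (471.3,-211.5). I'll move there in free air and touch lightly.

```bash

python3 -m handwheel '[{"x":-0.058,"y":-0.032,"z":-0.02,"wx":0,"wy":0,"wz":0,"grip":0},{"x":-0.058,"y":-0.032,"z":0,"wx":0,"wy":0,"wz":0,"grip":0},{"x":0,"y":0,"z":0,"wx":0,"wy":0,"wz":0,"grip":0},{"x":0,"y":0,"z":0,"wx":0,"wy":0,"wz":0,"grip":0},{"x":0,"y":0,"z":0,"wx":0,"wy":0,"wz":0,"grip":0}]' >/dev/null; python3 f.py
python3 -m handwheel '[{"x":0,"y":0,"z":0.03,"wx":0,"wy":0,"wz":0,"grip":0},{"x":0,"y":0,"z":0.02,"wx":0,"wy":0,"wz":0,"grip":0},{"x":0,"y":0,"z":0.015,"wx":0,"wy":0,"wz":0,"grip":0},{"x":0,"y":0,"z":0,"wx":0,"wy":0,"wz":0,"grip":0},{"x":0,"y":0,"z":0,"wx":0,"wy":0,"wz":0,"grip":0}]' >/dev/null; python3 f.py
```

```text
pos [ 471.7 -212.   107. ] tilt [-0.0001  0.    ] F [ 0.5  0.1 -1.9] M [ 0.087 -0.172 -0.005] t 14.5
pos [ 471.8 -212.   103.8] tilt [-0.  0.] F [-0.5 -0.  -2.4] M [ 0.048 -0.179 -0.01 ] t 15.0
```

No contact at 103.8, with no tilt and no force, so the spigot is entering the hole.

```bash

python3 -m handwheel '[{"x":0,"y":0,"z":0.02,"wx":0,"wy":0,"wz":0,"grip":0},{"x":0,"y":0,"z":0.02,"wx":0,"wy":0,"wz":0,"grip":0},{"x":0,"y":0,"z":0.02,"wx":0,"wy":0,"wz":0,"grip":0},{"x":0,"y":0,"z":0,"wx":0,"wy":0,"wz":0,"grip":0}]' >/dev/null; python3 f.py
python3 -m handwheel '[{"x":0,"y":0,"z":0.02,"wx":0,"wy":0,"wz":0,"grip":0},{"x":0,"y":0,"z":0.02,"wx":0,"wy":0,"wz":0,"grip":0},{"x":0,"y":0,"z":0,"wx":0,"wy":0,"wz":0,"grip":0}]' >/dev/null; python3 f.py
```

```text
pos [ 471.7 -212.   100.6] tilt [-0.0002  0.0001] F [-0.1 -1.1 -1.6] M [ 0.071 -0.136  0.022] t 15.4
pos [ 471.7 -212.    98.7] tilt [-0.0002  0.0001] F [-0.3  0.2 -1.8] M [ 0.075 -0.102  0.006] t 15.7
```

```bash

python3 -m handwheel '[{"x":0,"y":0,"z":0.03,"wx":0,"wy":0,"wz":0,"grip":0},{"x":0,"y":0,"z":0.02,"wx":0,"wy":0,"wz":0,"grip":0},{"x":0,"y":0,"z":0.02,"wx":0,"wy":0,"wz":0,"grip":0},{"x":0,"y":0,"z":0,"wx":0,"wy":0,"wz":0,"grip":0}]' >/dev/null; python3 f.py
python3 -m handwheel '[{"x":0,"y":0,"z":0.02,"wx":0,"wy":0,"wz":0,"grip":0},{"x":0,"y":0,"z":0,"wx":0,"wy":0,"wz":0,"grip":0}]' >/dev/null; python3 f.py
```

```text
pos [ 471.7 -212.    95.1] tilt [-0.0003  0.0001] F [ 0.1  0.3 -1.3] M [ 0.068 -0.106 -0.024] t 16.1
pos [ 471.7 -212.1   94.2] tilt [-0.0001 -0.    ] F [-0.2 -0.7 -1.9] M [ 0.024 -0.09   0.016] t 16.3
```

```bash

python3 -m handwheel '[{"x":0,"y":0,"z":0.02,"wx":0,"wy":0,"wz":0,"grip":0},{"x":0,"y":0,"z":0,"wx":0,"wy":0,"wz":0,"grip":0},{"x":0,"y":0,"z":0,"wx":0,"wy":0,"wz":0,"grip":0}]' >/dev/null; python3 f.py
python3 -m handwheel '[{"x":0,"y":0,"z":0,"wx":0,"wy":0,"wz":0,"grip":70},{"x":0,"y":0,"z":0,"wx":0,"wy":0,"wz":0,"grip":100},{"x":0,"y":0,"z":0,"wx":0,"wy":0,"wz":0,"grip":100},{"x":0,"y":0,"z":0,"wx":0,"wy":0,"wz":0,"grip":100},{"x":0,"y":0,"z":0,"wx":0,"wy":0,"wz":0,"grip":100},{"x":0,"y":0,"z":0,"wx":0,"wy":0,"wz":0,"grip":100},{"x":0,"y":0,"z":0,"wx":0,"wy":0,"wz":0,"grip":100},{"x":0,"y":0,"z":0,"wx":0,"wy":0,"wz":0,"grip":100}]'; python3 f.py
python3 - <<'E'
from h import *
S=cam("scene")
im=cv2.convertScaleAbs(cv2.resize(S[0][120:190,205:295],None,fx=7,fy=7,interpolation=cv2.INTER_CUBIC),alpha=1.5,beta=25)
th=np.linspace(0,2*np.pi,60)
for z in(77,137): 
    o=np.array([(proj(S,[470.3+(20 if z==77 else 17)*np.cos(a),-209.9+(20 if z==77 else 17)*np.sin(a),z])-[205,120]+.43)*7 for a in th]).astype(int);cv2.polylines(im,[o],True,(0,0,255),1)
cv2.imwrite("pics/c6.png",im)
E
```

```text
pos [ 472.  -212.1   93.5] tilt [ 0.0005 -0.0003] F [-0.7 -0.2 -0.6] M [ 0.043 -0.176  0.005] t 16.6
time: 17.4
ee_pos: [471.8, -212.1, 93.3]
ee_rot: [0.62, 3.08, -0.0]
wrist_force: [-0.3, -0.5, -0.6]
width: 85.5
grasp_force: 0.0
pos [ 471.8 -212.1   93.3] tilt [ 0. -0.] F [-0.3 -0.5 -0.6] M [ 0.055 -0.177  0.023] t 17.4
```

View pics/c6.png

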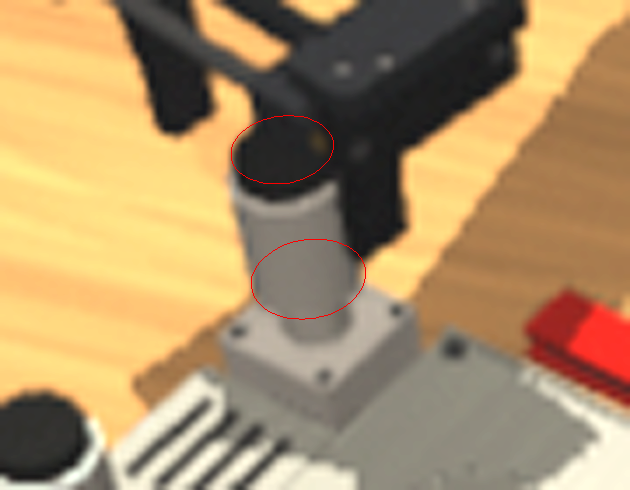

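The foot stands upright at the expected height, its tip at crop (283,150), clear of both fingers. I'll rise, shut the fingers and press from above.

```bash

python3 -m handwheel '[{"x":0,"y":0,"z":-0.1,"wx":0,"wy":0,"wz":0,"grip":100},{"x":0,"y":0,"z":-0.3,"wx":0,"wy":0,"wz":0,"grip":100},{"x":0,"y":0,"z":-0.4,"wx":0,"wy":0,"wz":0,"grip":100},{"x":0,"y":0,"z":-0.4,"wx":0,"wy":0,"wz":0,"grip":100},{"x":0.03,"y":0,"z":-0.2,"wx":0,"wy":0,"wz":0,"grip":100},{"x":0,"y":0,"z":0,"wx":0,"wy":0,"wz":0,"grip":0},{"x":0,"y":0,"z":0,"wx":0,"wy":0,"wz":0,"grip":0},{"x":0,"y":0,"z":0,"wx":0,"wy":0,"wz":0,"grip":0}]'>/dev/null
python3 -m handwheel '[{"x":0,"y":0,"z":0,"wx":0,"wy":0,"wz":0,"grip":0},{"x":0,"y":0,"z":0,"wx":0,"wy":0,"wz":0,"grip":0},{"x":0,"y":0,"z":0,"wx":0,"wy":0,"wz":0,"grip":0},{"x":0,"y":0,"z":0,"wx":0,"wy":0,"wz":0,"grip":0},{"x":0,"y":0,"z":0,"wx":0,"wy":0,"wz":0,"grip":0},{"x":0,"y":0,"z":0,"wx":0,"wy":0,"wz":0,"grip":0}]'; python3 go.py 471 -211 137
```

```text
time: 18.85
ee_pos: [470.5, -211.5, 163.3]
ee_rot: [0.62, 3.08, 0.0]
wrist_force: [0.0, -1.2, 0.3]
width: 23.3
grasp_force: 0.0
pos [ 470.47 -211.48  163.33] yaw 157.2 tilt [ 1.e-04 -0.e+00 -1.e+00] units [-0.006  0.013  0.527] F [ 0.  -1.2  0.3] w 23.258930459173644 0.0 q7 1.276871050481311
```

```bash

python3 -m handwheel '[{"x":0,"y":0,"z":0,"wx":0,"wy":0,"wz":0,"grip":0},{"x":0,"y":0,"z":0,"wx":0,"wy":0,"wz":0,"grip":0},{"x":0,"y":0,"z":0,"wx":0,"wy":0,"wz":0,"grip":0},{"x":0,"y":0,"z":0,"wx":0,"wy":0,"wz":0,"grip":0},{"x":0,"y":0,"z":0,"wx":0,"wy":0,"wz":0,"grip":0}]'; 
python3 -m handwheel '[{"x":0,"y":0,"z":0.2,"wx":0,"wy":0,"wz":0,"grip":0},{"x":0,"y":0,"z":0.15,"wx":0,"wy":0,"wz":0,"grip":0},{"x":0,"y":0,"z":0.1,"wx":0,"wy":0,"wz":0,"grip":0},{"x":0,"y":0,"z":0.06,"wx":0,"wy":0,"wz":0,"grip":0},{"x":0,"y":0,"z":0,"wx":0,"wy":0,"wz":0,"grip":0}]'>/dev/null; python3 f.py
python3 -m handwheel '[{"x":0,"y":0,"z":0.02,"wx":0,"wy":0,"wz":0,"grip":0},{"x":0,"y":0,"z":0.02,"wx":0,"wy":0,"wz":0,"grip":0},{"x":0,"y":0,"z":0,"wx":0,"wy":0,"wz":0,"grip":0}]'>/dev/null; python3 f.py
```

```text
time: 19.35
ee_pos: [470.4, -211.5, 163.3]
ee_rot: [0.62, 3.08, -0.0]
wrist_force: [-0.5, -0.6, -0.2]
width: 0.3
grasp_force: 0.0
pos [ 470.1 -211.3  137.2] tilt [-0.001   0.0006] F [-0.1  0.4 -0.2] M [ 0.077 -0.143  0.016] t 19.85
pos [ 470.5 -211.5  135.9] tilt [ 0.0002 -0.0002] F [ 0.  -0.4 -0.7] M [ 0.058 -0.17   0.024] t 20.15
```

```bash

for i in 1 2; do :; done
python3 -m handwheel '[{"x":0,"y":0,"z":0.02,"wx":0,"wy":0,"wz":0,"grip":0},{"x":0,"y":0,"z":0.02,"wx":0,"wy":0,"wz":0,"grip":0},{"x":0,"y":0,"z":0,"wx":0,"wy":0,"wz":0,"grip":0}]'>/dev/null; python3 f.py
python3 -m handwheel '[{"x":0,"y":0,"z":0.02,"wx":0,"wy":0,"wz":0,"grip":0},{"x":0,"y":0,"z":0.02,"wx":0,"wy":0,"wz":0,"grip":0},{"x":0,"y":0,"z":0,"wx":0,"wy":0,"wz":0,"grip":0}]'>/dev/null; python3 f.py
```

```text
pos [ 470.3 -211.5  133.7] tilt [-0.0002  0.    ] F [ 0.6 -0.   0.1] M [ 0.078 -0.192 -0.023] t 20.45
pos [ 470.3 -211.4  131.6] tilt [-0.0002  0.0001] F [0.3 0.7 0.5] M [ 0.09  -0.146 -0.018] t 20.75
```

No contact where the tip should be, so I'll look.

```bash
python3 - <<'E'
from h import *
S=cam("scene")
im=cv2.convertScaleAbs(cv2.resize(S[0][120:190,205:295],None,fx=7,fy=7,interpolation=cv2.INTER_CUBIC),alpha=1.5,beta=25)
th=np.linspace(0,2*np.pi,60)
for z,r in((77,20),(137,17)): 
    o=np.array([(proj(S,[470.3+r*np.cos(a),-209.9+r*np.sin(a),z])-[205,120]+.43)*7 for a in th]).astype(int);cv2.polylines(im,[o],True,(0,0,255),1)
cv2.imwrite("pics/c7.png",im)
E
```

```text
(no output)
```

View pics/c7.png

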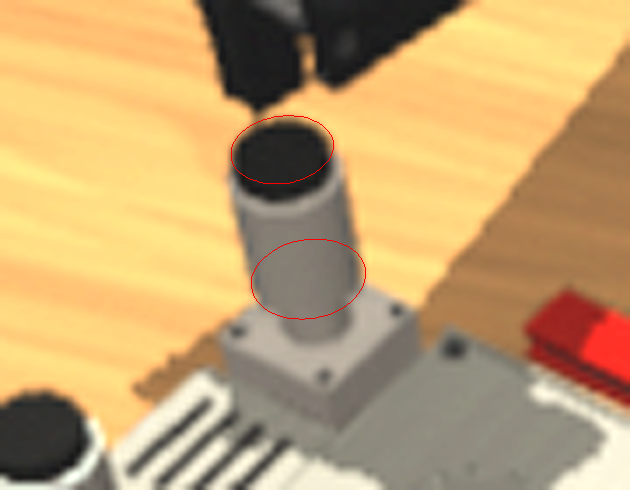

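The foot still stands, with the fingertips visibly above it (crop 262,110 and 330,90). The gripper appears higher than the TCP reading suggests. I'll feel down gently.

```bash

python3 -m handwheel '[{"x":0,"y":0,"z":0.02,"wx":0,"wy":0,"wz":0,"grip":0},{"x":0,"y":0,"z":0.02,"wx":0,"wy":0,"wz":0,"grip":0},{"x":0,"y":0,"z":0,"wx":0,"wy":0,"wz":0,"grip":0}]'>/dev/null; python3 f.py
python3 -m handwheel '[{"x":0,"y":0,"z":0.02,"wx":0,"wy":0,"wz":0,"grip":0},{"x":0,"y":0,"z":0,"wx":0,"wy":0,"wz":0,"grip":0}]'>/dev/null; python3 f.py
python3 -m handwheel '[{"x":0,"y":0,"z":0.02,"wx":0,"wy":0,"wz":0,"grip":0},{"x":0,"y":0,"z":0,"wx":0,"wy":0,"wz":0,"grip":0}]'>/dev/null; python3 f.py
```

```text
pos [ 470.3 -211.4  129.6] tilt [-0.0002  0.0001] F [0.3 0.5 1. ] M [ 0.086 -0.172 -0.068] t 21.1
pos [ 470.4 -211.5  128.7] tilt [-0.0001 -0.    ] F [-0.2 -0.9 -0. ] M [ 0.065 -0.103 -0.006] t 21.3
pos [ 470.4 -211.5  127.7] tilt [-0.0001  0.    ] F [ 0.5  0.6 -0.5] M [ 0.081 -0.175  0.032] t 21.5
```

```bash
python3 - <<'E'
from h import *
s=env.sense();p=s["ee_pos"];R=cv2.Rodrigues(s["ee_rot"])[0];out=[]
for n,u,v,w in(("scene",215,105,58),("top",395,180,55)):
    C=cam(n);im=cv2.convertScaleAbs(cv2.resize(C[0][v:v+80,u:u+w],None,fx=7,fy=7,interpolation=cv2.INTER_CUBIC),alpha=1.7,beta=35)
    f=lambda P:tuple(int(a) for a in (proj(C,P)-[u,v]+.43)*7)
    cv2.circle(im,f(p),3,(0,0,255),-1);cv2.line(im,f(p),f(p-40*R[:,2]),(0,0,255),1)
    cv2.line(im,f(p-10*R[:,1]),f(p+10*R[:,1]),(0,255,0),1);cv2.line(im,f(p-9.5*R[:,0]),f(p+9.5*R[:,0]),(255,0,0),1)
    print(n,f(p),f(p-20*R[:,2]),f(p-40*R[:,2])); out.append(im)
cv2.imwrite("pics/c8.png",np.hstack(out))
E
```

```text
scene (212, 274) (202, 229) (193, 182)
top (259, 255) (284, 257) (311, 258)
```

View pics/c8.png

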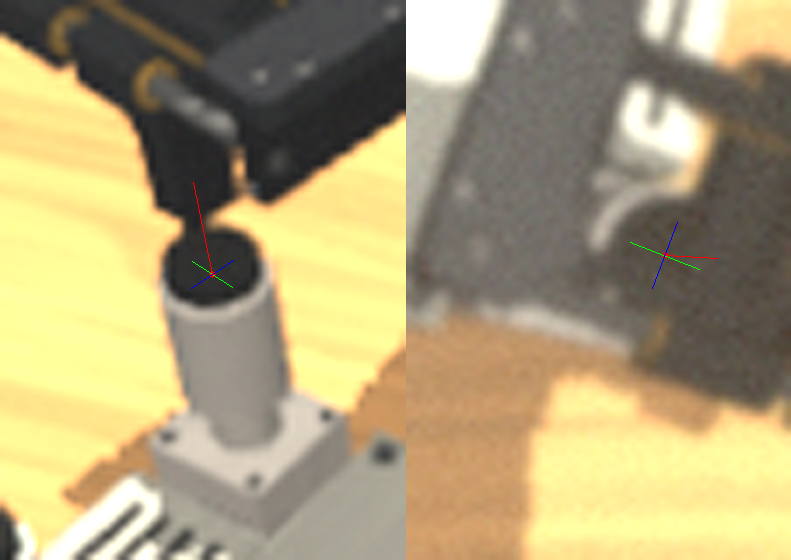

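Scene: the shut fingers end near crop (199,229), just above the tip (214,257) and in line with it. They end roughly 19 mm behind the reported TCP. I'll keep feeling down.

```bash

python3 -m handwheel '[{"x":0,"y":0,"z":0.02,"wx":0,"wy":0,"wz":0,"grip":0},{"x":0,"y":0,"z":0.02,"wx":0,"wy":0,"wz":0,"grip":0},{"x":0,"y":0,"z":0.02,"wx":0,"wy":0,"wz":0,"grip":0},{"x":0,"y":0,"z":0,"wx":0,"wy":0,"wz":0,"grip":0}]'>/dev/null; python3 f.py
python3 -m handwheel '[{"x":0,"y":0,"z":0.02,"wx":0,"wy":0,"wz":0,"grip":0},{"x":0,"y":0,"z":0.02,"wx":0,"wy":0,"wz":0,"grip":0},{"x":0,"y":0,"z":0,"wx":0,"wy":0,"wz":0,"grip":0}]'>/dev/null; python3 f.py
python3 -m handwheel '[{"x":0,"y":0,"z":0.02,"wx":0,"wy":0,"wz":0,"grip":0},{"x":0,"y":0,"z":0.02,"wx":0,"wy":0,"wz":0,"grip":0},{"x":0,"y":0,"z":0,"wx":0,"wy":0,"wz":0,"grip":0}]'>/dev/null; python3 f.py
```

```text
pos [ 470.3 -211.5  124.6] tilt [-0.0003  0.0001] F [-0.   0.3  0.4] M [ 0.072 -0.144 -0.042] t 22.0
pos [ 470.3 -211.5  122.6] tilt [-0.0002  0.0001] F [ 0.6  0.9 -0.6] M [ 0.069 -0.157 -0.066] t 22.3
pos [ 470.3 -211.5  120.6] tilt [-0.0002  0.0001] F [-0.   0.4  0.3] M [ 0.055 -0.137 -0.001] t 22.6
```

```bash

python3 -m handwheel '[{"x":0,"y":0,"z":0.02,"wx":0,"wy":0,"wz":0,"grip":0},{"x":0,"y":0,"z":0.02,"wx":0,"wy":0,"wz":0,"grip":0},{"x":0,"y":0,"z":0,"wx":0,"wy":0,"wz":0,"grip":0}]'>/dev/null; python3 f.py
python3 -m handwheel '[{"x":0,"y":0,"z":0.02,"wx":0,"wy":0,"wz":0,"grip":0},{"x":0,"y":0,"z":0,"wx":0,"wy":0,"wz":0,"grip":0}]'>/dev/null; python3 f.py
python3 -m handwheel '[{"x":0,"y":0,"z":0.02,"wx":0,"wy":0,"wz":0,"grip":0},{"x":0,"y":0,"z":0,"wx":0,"wy":0,"wz":0,"grip":0}]'>/dev/null; python3 f.py
python3 - <<'E'
from h import *
# compare with c8 (no view): did the foot move? template match of foot body between c7-time crop and now
S=cam("scene");a=cv2.imread("pics/c8.png")[:,:406]
im=cv2.convertScaleAbs(cv2.resize(S[0][105:185,215:273],None,fx=7,fy=7,interpolation=cv2.INTER_CUBIC),alpha=1.7,beta=35)
t=a[305:420,150:310];r=cv2.matchTemplate(im,t,cv2.TM_CCOEFF_NORMED);print(cv2.minMaxLoc(r)[1:], "ref (150,305)")
E
```

```text
pos [ 470.3 -211.5  118.7] tilt [-0.0002  0.0001] F [-0.1  0.   0.5] M [ 0.07  -0.11   0.015] t 22.9
pos [ 470.3 -211.5  117.7] tilt [-0.0001  0.0001] F [ 0.7 -0.8 -0.1] M [ 0.034 -0.173  0.043] t 23.1
pos [ 470.3 -211.5  116.7] tilt [-0.0001  0.    ] F [-0.5 -0.   0.5] M [ 0.084 -0.13  -0.037] t 23.3
(0.9966056942939758, (246, 235), (150, 305)) ref (150,305)
```

```bash

python3 -m handwheel '[{"x":0,"y":0,"z":0.02,"wx":0,"wy":0,"wz":0,"grip":0},{"x":0,"y":0,"z":0,"wx":0,"wy":0,"wz":0,"grip":0},{"x":0,"y":0,"z":0,"wx":0,"wy":0,"wz":0,"grip":0}]'>/dev/null; python3 f.py
python3 -m handwheel '[{"x":0,"y":0,"z":0.02,"wx":0,"wy":0,"wz":0,"grip":0},{"x":0,"y":0,"z":0,"wx":0,"wy":0,"wz":0,"grip":0},{"x":0,"y":0,"z":0,"wx":0,"wy":0,"wz":0,"grip":0}]'>/dev/null; python3 f.py
python3 - <<'E'
from h import *
# fingertip height: dark pixels in scene above the tip; report lowest dark run along columns, at 7x coords as c8
S=cam("scene");g=cv2.cvtColor(S[0],cv2.COLOR_BGR2GRAY)
s=env.sense();print(proj(S,s["ee_pos"]),proj(S,s["ee_pos"]+[0,0,20]))
for r in range(128,152): print(r,' '.join('%3d'%x for x in g[r,232:258]))
E
```

```text
pos [ 470.4 -211.5  115.8] tilt [-0. -0.] F [-0.3 -0.5  0.8] M [ 0.064 -0.074 -0.063] t 23.65
pos [ 470.4 -211.5  114.8] tilt [ 0. -0.] F [ 0.5 -0.1 -0.5] M [ 0.101 -0.145 -0.018] t 23.95
[245.71600393 147.84422761] [244.41745919 141.51545493]
128 124 125 105  42   3   5   5   3   3   3   2   5  12  22  36  49  47  21   2   3   5   6   7   5   4   3
129 119 120 114  76   3   6   5   4   2   3   2   2   4   6  17  29  36  23   3   2   3   4   3   1   2   3
130 123 122 119  97  29   4   7   4   4   3   2   3   5   3   3  10  18  16   5   2   3   3   3   4   5   4
131 132 129 127 105  42   4   6   6   3   3   3   2   2   2   3   3  22  39  29   2   2   4   6  11  11   4
132 136 135 135 125  83   3   5   5   3   3   2   2   2   3   2   2  23  47  42   4   2   3  10  18  15   6
133 136 135 135 136 108  16   5   6   4   4   4   4   2   3   2   2   8  45  58   3   3   5  11  17  13   3
134 133 134 133 134 112  36   5   5   3   2   3   4   2   2   4   2   1  50  70   3   3   4   7  10   6   4
135 129 130 132 133 112  46   3   5   5   4   3   3   2   4   2   3   2  41  60  15   3   3   3   3 
[... 1035 characters left out ...]
   8   9   8   6   5   4  29  71  89  98 133 133 132
146 139 139 138 137 130 111  80  25   6   7   6   7   7   6   7   7   4   5  18  58  86  69  87 136 135 135
147 138 139 139 139 138 122  84  64  25   5   5   4   6   7   5   6  19  40  63  82  77  55  80 126 135 135
148 139 138 139 139 140 123  87  85  76  65  42  16  18  25  33  50  75  81  82  74  61  52  68 111 134 133
149 141 140 140 139 139 124  85  72  84  91  85  75  76  76  78  84  91  81  72  60  58  53  65 105 133 132
150 142 142 142 141 142 129  92  58  65  77  83  84  83  84  83  80  73  65  64  62  58  54  60 100 135 134
151 135 136 139 140 141 139 111  57  63  67  67  66  67  68  68  67  67  65  65  62  59  54  52  91 135 136
```

```bash

python3 -m handwheel '[{"x":0,"y":0,"z":0.02,"wx":0,"wy":0,"wz":0,"grip":0},{"x":0,"y":0,"z":0,"wx":0,"wy":0,"wz":0,"grip":0},{"x":0,"y":0,"z":0,"wx":0,"wy":0,"wz":0,"grip":0}]'>/dev/null; python3 f.py
python3 -m handwheel '[{"x":0,"y":0,"z":0.02,"wx":0,"wy":0,"wz":0,"grip":0},{"x":0,"y":0,"z":0,"wx":0,"wy":0,"wz":0,"grip":0},{"x":0,"y":0,"z":0,"wx":0,"wy":0,"wz":0,"grip":0}]'>/dev/null; python3 f.py
python3 -m handwheel '[{"x":0,"y":0,"z":0.02,"wx":0,"wy":0,"wz":0,"grip":0},{"x":0,"y":0,"z":0,"wx":0,"wy":0,"wz":0,"grip":0},{"x":0,"y":0,"z":0,"wx":0,"wy":0,"wz":0,"grip":0}]'>/dev/null; python3 f.py
```

```text
pos [ 470.4 -211.5  113.8] tilt [-0.0001 -0.    ] F [1.5 1.1 0. ] M [ 0.12  -0.133 -0.018] t 24.3
pos [ 470.4 -211.5  112.8] tilt [ 0.     -0.0001] F [-1.1  0.  -0.3] M [ 0.089 -0.122 -0.009] t 24.6
pos [ 470.4 -211.5  111.8] tilt [0. 0.] F [0.  0.2 0.3] M [ 0.078 -0.137 -0.056] t 24.9
```

```bash

python3 -m handwheel '[{"x":0,"y":0,"z":0.02,"wx":0,"wy":0,"wz":0,"grip":0},{"x":0,"y":0,"z":0,"wx":0,"wy":0,"wz":0,"grip":0}]'>/dev/null; python3 f.py
python3 -m handwheel '[{"x":0,"y":0,"z":0.02,"wx":0,"wy":0,"wz":0,"grip":0},{"x":0,"y":0,"z":0,"wx":0,"wy":0,"wz":0,"grip":0}]'>/dev/null; python3 f.py
python3 -m handwheel '[{"x":0,"y":0,"z":0.02,"wx":0,"wy":0,"wz":0,"grip":0},{"x":0,"y":0,"z":0,"wx":0,"wy":0,"wz":0,"grip":0}]'>/dev/null; python3 f.py
python3 - <<'E'
from h import *
S=cam("scene");g=cv2.cvtColor(S[0],cv2.COLOR_BGR2GRAY)
for r in range(132,150): print(r,' '.join('%3d'%x for x in g[r,234:258]))
T=cam("top");s=env.sense();print(proj(T,s["ee_pos"]),proj(T,[470.3,-209.9,137]))
E
```

```text
pos [ 470.3 -211.5  110.7] tilt [-0.0002  0.    ] F [-0.6 -0.5 -0.1] M [ 0.12  -0.137  0.016] t 25.1
pos [ 470.3 -211.5  109.7] tilt [-0.0002  0.0001] F [-0.7 -0.3  0.4] M [ 0.069 -0.168  0.035] t 25.3
pos [ 470.4 -211.5  108.7] tilt [-0.0001  0.0001] F [ 0.4  1.  -0. ] M [ 0.018 -0.186 -0.022] t 25.5
132 133 125  83   4   6   6   3   3   2   2   3   2   2   9  18  19  11   2   3   2   3   3   1   2
133 135 135 108  16   4   5   3   3   3   2   2   3   2   2   6  25  33   3   3   2   2   6   9   5
134 133 134 111  36   3   7   5   3   3   4   3   3   3   3   2  43  60   3   2   2   6  13  15  10
135 132 133 113  46   5   4   5   3   3   3   4   3   2   2   4  41  61  14   2   3  10  19  16   9
136 126 128 114  62   4   5   5   3   2   3   3   3   2   3   1  32  56  37   2   4   6  14  11   5
137 122 121 117  86   4   6   5   4   4   2   3   2   2   2   4  24  52  47   3   3   6   4   3   3
138 121 120 121  96  14   4   5   3   2   3   2   2   3   1   2   9  30  36   5   2   3   2   3   2
139 121 122 122 101  34   4   5   5   2   1   3   3   3   4   2   2  11  20  12   5   2   3  23  
[... 358 characters left out ...]
   8   9   7   7   5  54 100 111 130 130 129
144 130 125 123 100  35   8   9   9   9   6   8   8  10   9   8   7   6   9  57 100 112 131 131 131
145 136 132 121  95  60   5   6   7   8   8   9   9   7   8   7   5   5  29  72  89  98 134 133 132
146 138 137 130 112  80  24   6   7   6   6   6   7   7   8   4   4  17  58  86  70  87 135 135 135
147 139 138 138 122  83  65  24   6   5   5   5   5   6   4  18  40  62  82  78  54  80 125 135 135
148 139 139 139 123  88  86  76  66  42  17  17  23  33  50  75  81  83  75  61  52  68 110 133 133
149 140 139 139 125  86  73  84  89  84  75  75  77  79  83  91  81  74  61  58  53  64 105 133 132
[428.39750131 215.93650298] [432.44224802 216.26916114]
```

```bash

python3 -m handwheel '[{"x":0,"y":0,"z":0.02,"wx":0,"wy":0,"wz":0,"grip":0},{"x":0,"y":0,"z":0,"wx":0,"wy":0,"wz":0,"grip":0}]'>/dev/null; python3 f.py
python3 -m handwheel '[{"x":0,"y":0,"z":0.02,"wx":0,"wy":0,"wz":0,"grip":0},{"x":0,"y":0,"z":0,"wx":0,"wy":0,"wz":0,"grip":0}]'>/dev/null; python3 f.py
python3 - <<'E'
from h import *
S=cam("scene")
th=np.linspace(0,2*np.pi,720)
for x,y in((470.3,-209.9),(472,-209.9),(469,-210)):
  for h in(77,73,70):
    o=[np.array([proj(S,[x+r*np.cos(a),y+r*np.sin(a),h+z]) for a in th]) for r,z in((17,60),(17,50),(20,0))]
    print((x,y),h,"top rows",o[0][:,1].min().round(1),"rubber bottom",o[1][:,1].max().round(1),"cols",o[0][:,0].min().round(1),o[0][:,0].max().round(1),"shoulder bottom",o[2][:,1].max().round(1))
g=cv2.cvtColor(S[0],cv2.COLOR_BGR2GRAY)
for r in range(138,146): print(r,' '.join('%3d'%x for x in g[r,234:258]))
for r in range(160,174): print(r,' '.join('%3d'%x for x in g[r,238:262]))
E
```

```text
pos [ 470.3 -211.5  107.7] tilt [-0.0002  0.    ] F [-0.2 -0.4  0.4] M [ 0.116 -0.14  -0.012] t 25.8
pos [ 470.3 -211.5  106.7] tilt [-0.0001  0.    ] F [ 1.3 -0.7  0.6] M [ 0.085 -0.153 -0.003] t 26.0
(470.3, -209.9) 77 top rows 136.1 rubber bottom 149.0 cols 237.6 252.2 shoulder bottom 165.2
(470.3, -209.9) 73 top rows 137.4 rubber bottom 150.3 cols 237.9 252.4 shoulder bottom 166.3
(470.3, -209.9) 70 top rows 138.3 rubber bottom 151.3 cols 238.1 252.6 shoulder bottom 167.2
(472, -209.9) 77 top rows 136.5 rubber bottom 149.5 cols 237.3 251.9 shoulder bottom 165.6
(472, -209.9) 73 top rows 137.8 rubber bottom 150.8 cols 237.6 252.1 shoulder bottom 166.8
(472, -209.9) 70 top rows 138.8 rubber bottom 151.7 cols 237.8 252.3 shoulder bottom 167.7
(469, -210) 77 top rows 135.7 rubber bottom 148.7 cols 237.8 252.4 shoulder bottom 164.8
(469, -210) 73 top rows 137.0 rubber bottom 149.9 cols 238.1 252.6 shoulder bottom 165.9
(469, -210) 70 top rows 138.0 rubber bottom 150.9 cols 238.3 252.8 shoulder bottom 166.8
138 121 121 121  97  13   5   4   4   3   3   4   3   4   3   3   8  31  36   3
[... 1420 characters left out ...]

167  45  50  85 104 105 104 101  83  66  66  70  69  69  67  64  63  80  99 104 104 103  99  84  66
168  76  86  99 104 105 105 106 100  84  70  69  69  69  72  76  81  97 104 103 103  98  83  65  58
169  84  93 101 105 105 105 105 105 100  91  87  87  89  92  96  97 102 102 102  98  83  64  58  58
170  68  74  83  94 101 104 104 104 104 102 102 100 103 102 102 103 103 103 100  84  65  58  58  57
171  66  67  67  75  83  92 100 103 102 102 102 103 103 104 104 104 104  98  81  66  59  58  57  57
172  66  66  66  67  67  73  82  91 100 103 103 104  97  87  96 104  98  80  61  59  58  58  56  58
173  67  66  66  67  66  66  67  73  83  93 100  97  71  51  80  97  79  61  58  59  59  57  57  61
```

```bash
python3 - <<'E'
from h import *
S=cam("scene")
tx=np.array([-.922,.387,0]);ty=np.array([.387,.922,0]);p=np.array([470.3,-211.5,0])
for a in(-9.5,9.5):
  for b in(-12,-6,0,6,12):
    print(a,b,[tuple(proj(S,p+a*tx+b*ty+[0,0,z]).round(1)) for z in(107,127,135,140)])
E
```

```text
-9.5 -12 [(np.float64(239.9), np.float64(150.0)), (np.float64(238.5), np.float64(143.8)), (np.float64(237.9), np.float64(141.2)), (np.float64(237.6), np.float64(139.6))]
-9.5 -6 [(np.float64(241.6), np.float64(151.2)), (np.float64(240.2), np.float64(144.9)), (np.float64(239.7), np.float64(142.4)), (np.float64(239.3), np.float64(140.7))]
-9.5 0 [(np.float64(243.3), np.float64(152.3)), (np.float64(241.9), np.float64(146.0)), (np.float64(241.4), np.float64(143.5)), (np.float64(241.0), np.float64(141.9))]
-9.5 6 [(np.float64(244.9), np.float64(153.4)), (np.float64(243.6), np.float64(147.2)), (np.float64(243.1), np.float64(144.6)), (np.float64(242.8), np.float64(143.0))]
-9.5 12 [(np.float64(246.6), np.float64(154.6)), (np.float64(245.4), np.float64(148.3)), (np.float64(244.8), np.float64(145.8)), (np.float64(244.5), np.float64(144.2))]
9.5 -12 [(np.float64(245.8), np.float64(146.0)), (np.float64(244.5), np.float64(139.7)), (np.float64(244.0), np.float64(137.2)), (np.float64(243.7), np.float64(135.5))]
9.5 -6 [(np.float64(247.5), np.float64(147.1)), (np.float64(246.2), np.float64(140.8)), (np.float64(245.7), np.float64(138.3)), (np.float64(245.4), np.float64(136.6))]
9.5 0 [(np.float64(249.2), np.float64(148.2)), (np.float64(247.9), np.float64(141.9)), (np.float64(247.4), np.float64(139.4)), (np.float64(247.1), np.float64(137.7))]
9.5 6 [(np.float64(250.9), np.float64(149.3)), (np.float64(249.6), np.float64(143.0)), (np.float64(249.2), np.float64(140.5)), (np.float64(248.8), np.float64(138.9))]
9.5 12 [(np.float64(252.6), np.float64(150.4)), (np.float64(251.4), np.float64(144.2)), (np.float64(250.9), np.float64(141.6)), (np.float64(250.6), np.float64(140.0))]
```

```bash
cat > w.py <<'E'
from h import *
S=cam("scene");g=cv2.cvtColor(S[0],cv2.COLOR_BGR2GRAY).astype(float)
c=g[140:175,241:249].mean(1); r=np.arange(140,175)
u=np.interp(40,c[:12],r[:12]) if c[:12].max()>40 else -1
print("rubber/metal row",round(float(u),2),"spigot/top row", round(float(r[18:][np.argmax(np.diff(c[18:]))]),1))
E
python3 w.py
python3 -m handwheel '[{"x":0,"y":0,"z":0.02,"wx":0,"wy":0,"wz":0,"grip":0},{"x":0,"y":0,"z":0,"wx":0,"wy":0,"wz":0,"grip":0}]'>/dev/null; python3 f.py
python3 -m handwheel '[{"x":0,"y":0,"z":0.02,"wx":0,"wy":0,"wz":0,"grip":0},{"x":0,"y":0,"z":0,"wx":0,"wy":0,"wz":0,"grip":0}]'>/dev/null; python3 f.py
python3 -m handwheel '[{"x":0,"y":0,"z":0.02,"wx":0,"wy":0,"wz":0,"grip":0},{"x":0,"y":0,"z":0,"wx":0,"wy":0,"wz":0,"grip":0}]'>/dev/null; python3 f.py
python3 w.py
```

```text
rubber/metal row 147.99 spigot/top row 163.0
pos [ 470.9 -211.6  106.3] tilt [ 0.0007 -0.0005] F [-0.5  0.2  4.3] M [ 0.093 -0.008 -0.024] t 26.35
pos [ 471.  -211.6  105.5] tilt [ 0.0011 -0.0007] F [-0.8  0.4  5.9] M [ 0.119  0.094 -0.035] t 26.55
pos [ 471.1 -211.6  104.6] tilt [ 0.0012 -0.0009] F [-1.8 -0.   6.3] M [ 0.12   0.057 -0.064] t 26.75
rubber/metal row 148.66 spigot/top row 168.0
```

Contact at 106.5: 6 N, and the foot is already sinking about 2 mm. Before its last 6 mm I'll check from the gripper body's height whether the reported TCP is offset.

```bash
python3 - <<'E'
from h import *
from scipy.optimize import fsolve
S=cam("scene");tx=np.array([-.922,.387,0]);ty=np.array([.387,.922,0]);p=np.array([470.3,-211.5,0])
for a in(-37.5,-20,-10):
    print(a,fsolve(lambda q:proj(S,p+a*tx+q[0]*ty+[0,0,q[1]])-[252.9,134.3],[40,200]), "expected body z: 197.7 (true) or 228 (biased)")
    for z in(198,228): print([tuple(proj(S,p+a*tx+b*ty+[0,0,z]).round()) for b in(-95,0,95)])
g=cv2.cvtColor(S[0],cv2.COLOR_BGR2GRAY)
for r in range(60,148,3): print(r,''.join('#' if x<18 else '+' if x<45 else '-' if x<75 else '.' for x in g[r,190:320:2]))
E
```

```text
-37.5 [ 89.43509311 231.34714649] expected body z: 197.7 (true) or 228 (biased)
[(np.float64(200.0), np.float64(111.0)), (np.float64(227.0), np.float64(128.0)), (np.float64(257.0), np.float64(148.0))]
[(np.float64(197.0), np.float64(100.0)), (np.float64(224.0), np.float64(117.0)), (np.float64(255.0), np.float64(137.0))]
-20 [ 65.40761587 206.45376552] expected body z: 197.7 (true) or 228 (biased)
[(np.float64(206.0), np.float64(107.0)), (np.float64(233.0), np.float64(124.0)), (np.float64(263.0), np.float64(143.0))]
[(np.float64(203.0), np.float64(96.0)), (np.float64(231.0), np.float64(113.0)), (np.float64(261.0), np.float64(132.0))]
-10 [ 51.67762888 192.2289764 ] expected body z: 197.7 (true) or 228 (biased)
[(np.float64(209.0), np.float64(105.0)), (np.float64(237.0), np.float64(122.0)), (np.float64(267.0), np.float64(141.0))]
[(np.float64(206.0), np.float64(94.0)), (np.float64(234.0), np.float64(111.0)), (np.float64(265.0), np.float64(130.0))]
60 .........-++++++++++##++++++-....................................
63 ..........++++++++++++++++++-....................................
66
[... 1245 characters left out ...]

120 ...............+#++######++###+++++++++#####-.........-----------
123 ...................#####++#++++++++++#######+.......-------------
126 ....................###++++###+++++#########-......-----....-----
129 ......................-#+#+-++############-........----.-..---...
132 .......................+####+-##########-........----.....-----..
135 ........................######-#######..........------------.....
138 ........................######-####+...........--------------....
141 ........................-########+............--------------.....
144 ........................+######-............---------------......
147 .........................#####+............---------------.......
```

The body corner solves to b=89 and z=231, matching the specified 75x190 body only if the reported TCP sits about 30 mm too low. So the true grasp point is well above the foot and pressing is safe.

```bash

python3 -m handwheel '[{"x":0,"y":0,"z":0.03,"wx":0,"wy":0,"wz":0,"grip":0},{"x":0,"y":0,"z":0.03,"wx":0,"wy":0,"wz":0,"grip":0},{"x":0,"y":0,"z":0.03,"wx":0,"wy":0,"wz":0,"grip":0},{"x":0,"y":0,"z":0,"wx":0,"wy":0,"wz":0,"grip":0}]'>/dev/null; python3 f.py
python3 -m handwheel '[{"x":0,"y":0,"z":0.03,"wx":0,"wy":0,"wz":0,"grip":0},{"x":0,"y":0,"z":0.03,"wx":0,"wy":0,"wz":0,"grip":0},{"x":0,"y":0,"z":0.03,"wx":0,"wy":0,"wz":0,"grip":0},{"x":0,"y":0,"z":0,"wx":0,"wy":0,"wz":0,"grip":0}]'>/dev/null; python3 f.py
python3 -m handwheel '[{"x":0,"y":0,"z":0.03,"wx":0,"wy":0,"wz":0,"grip":0},{"x":0,"y":0,"z":0.03,"wx":0,"wy":0,"wz":0,"grip":0},{"x":0,"y":0,"z":0.03,"wx":0,"wy":0,"wz":0,"grip":0},{"x":0,"y":0,"z":0,"wx":0,"wy":0,"wz":0,"grip":0}]'>/dev/null; python3 f.py; python3 w.py
```

```text
pos [ 471.  -211.6  100. ] tilt [ 0.0011 -0.0007] F [-0.4  0.2  5.1] M [ 0.118  0.025 -0.005] t 27.25
pos [ 471.1 -211.6   95.5] tilt [ 0.0011 -0.0007] F [-0.1  0.2  5. ] M [0.116 0.049 0.052] t 27.65
pos [ 471.1 -211.6   91. ] tilt [ 0.0011 -0.0007] F [-1.2  0.4  5.9] M [0.112 0.031 0.011] t 28.05
rubber/metal row -1.0 spigot/top row 168.0
```

```bash

python3 -m handwheel '[{"x":0,"y":0,"z":0.03,"wx":0,"wy":0,"wz":0,"grip":0},{"x":0,"y":0,"z":0.03,"wx":0,"wy":0,"wz":0,"grip":0},{"x":0,"y":0,"z":0.02,"wx":0,"wy":0,"wz":0,"grip":0},{"x":0,"y":0,"z":0,"wx":0,"wy":0,"wz":0,"grip":0}]'>/dev/null; python3 f.py
python3 -m handwheel '[{"x":0,"y":0,"z":0.03,"wx":0,"wy":0,"wz":0,"grip":0},{"x":0,"y":0,"z":0.02,"wx":0,"wy":0,"wz":0,"grip":0},{"x":0,"y":0,"z":0,"wx":0,"wy":0,"wz":0,"grip":0}]'>/dev/null; python3 f.py
python3 -m handwheel '[{"x":0,"y":0,"z":0.02,"wx":0,"wy":0,"wz":0,"grip":0},{"x":0,"y":0,"z":0.02,"wx":0,"wy":0,"wz":0,"grip":0},{"x":0,"y":0,"z":0,"wx":0,"wy":0,"wz":0,"grip":0}]'>/dev/null; python3 f.py; python3 w.py
```

```text
pos [ 471.1 -211.6   87.1] tilt [ 0.0012 -0.0007] F [-0.1 -0.1  5.8] M [0.108 0.046 0.016] t 28.5
pos [ 471.3 -211.6   85.5] tilt [ 0.0012 -0.0014] F [-2.8  0.8 12.4] M [0.317 0.537 0.019] t 28.8
pos [ 471.4 -211.7   85.4] tilt [ 0.0007 -0.0029] F [-7.9  2.3 27.4] M [ 0.552  1.73  -0.029] t 29.1
rubber/metal row -1.0 spigot/top row 169.0
```

It stopped hard at 85.4, 21 mm below first contact, which is home. I'll retreat straight up and check.

```bash

python3 -m handwheel '[{"x":0,"y":0,"z":-0.05,"wx":0,"wy":0,"wz":0,"grip":0},{"x":0,"y":0,"z":-0.1,"wx":0,"wy":0,"wz":0,"grip":0},{"x":0,"y":0,"z":-0.3,"wx":0,"wy":0,"wz":0,"grip":0},{"x":0,"y":0,"z":-0.5,"wx":0,"wy":0,"wz":0,"grip":0},{"x":0,"y":0,"z":-0.5,"wx":0,"wy":0,"wz":0,"grip":0},{"x":0,"y":0,"z":-0.5,"wx":0,"wy":0,"wz":0,"grip":0},{"x":0,"y":0,"z":0,"wx":0,"wy":0,"wz":0,"grip":0},{"x":0,"y":0,"z":0,"wx":0,"wy":0,"wz":0,"grip":0}]'>/dev/null; python3 f.py
python3 - <<'E'
from h import *
S=cam("scene");g=cv2.cvtColor(S[0],cv2.COLOR_BGR2GRAY);th=np.linspace(0,6.28,360)
for h in(56,58,60):
    o=[np.array([proj(S,[470.3+r*np.cos(a),-209.9+r*np.sin(a),h+z]) for a in th]) for r,z in((17,60),(17,50),(20,0))]
    print(h,o[0][:,1].min().round(1),o[1][:,1].max().round(1),o[2][:,1].max().round(1))
for r in range(140,174): print(r,' '.join('%3d'%x for x in g[r,236:258]))
E
```

```text
pos [ 470.4 -211.6  179.8] tilt [ 0.0007 -0.0007] F [ 0.7 -0.4  0.9] M [ 0.088 -0.103 -0.011] t 29.95
56 142.8 155.6 171.2
58 142.1 155.0 170.6
60 141.5 154.4 170.1
140 122 121 121 122 123 123 122 123 123 124 124 123 124 126 127 129 131 133 134 135 135 135
141 125 125 125 123 124 123 123 123 124 124 124 125 125 125 125 124 125 126 128 131 131 133
142 125 127 128 127 127 128 127 126 126 125 125 126 126 126 126 126 126 126 126 126 126 128
143 123 124 125 126 128 129 129 119  97  94  87  85  86  95 116 127 127 128 128 128 128 127
144 122 122 123 124 125 117  92  71  40  34  22  21  21  39  71  96 118 129 129 130 129 129
145 127 125 123 123 114  78  29   9   8   8   7   6   7   8  12  39  84 120 132 132 131 131
146 133 130 127 116  79  30   8   7   7   8   8   7   7   7   8   9  45 102 133 133 133 133
147 137 135 133 107  30   8   8   7   7   7   9   8   9   7   8   9  25  79 125 132 133 133
148 137 137 128  90   8   8   7   7   7   8   8   8   9   8   6   8  10  59 108 120 131 131
149 136 137 129  89   6   8   8   8   8   8   7   9   7   8   7   7   6  47  93 117 132 130
150 139 138 131
[... 1492 characters left out ...]
  66  66  67  67  67  67  66  65  63  61  59  55  53  71
167  97  79  44  49  84  94  71  61  65  66  67  68  68  67  66  65  64  61  59  56  63  86
168  75  83  75  84  98  98  85  68  65  66  68  68  67  67  66  65  64  62  59  60  76  97
169  67  73  83  93 100 103  99  87  71  66  67  68  67  67  67  66  63  66  69  72  94  97
170  67  64  67  74  82  92  99 100  89  78  72  72  73  71  69  73  71  76  91  93  98  83
171  68  64  65  65  66  73  82  91  96  95  90  90  90  90  89  92  92  94 102  96  80  64
172  66  66  65  65  65  66  67  72  81  90  98 102 102 102  95  85  96 103  96  78  60  58
173  70  69  66  65  65  65  66  64  65  72  82  91  99  96  70  51  79  97  78  62  57  57
```

The foot's edges match shoulder height 56 (rubber rows about 143.5 to 155, shoulder about 170.7). It is upright and the robot is clear.

```bash
python3 -c "
from station import env
print(env.finish_job())"
```

```text
the job is handed in; nothing more can be done
None
```

The foot was started in the empty corner's hole, stood there by itself, was pressed home from above with the fingers shut, and the job was handed in at about 30 s; no verdict came back, but the last camera image showed it upright with its shoulder at about 56 mm.

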